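# Fit the tea tin's double lid, then hold the outer lid up for checking

### The job

Swing the small carton's two half-open long flaps outward, well past upright, and take out the tea tin's new double lid, both lids together, pinching the inner lid's edge through the cut-outs in the outer lid's long sides; lower them, still nested, gently onto the open tin until the inner lid is fully down in its mouth. Then lift the outer lid alone by its black knob, leaving the inner lid seated, and finish still holding it level, a hand's breadth (80 to 100 mm) straight above the tin, so that the fit can be checked. Do not shove or tip the tin, and leave the cup in the carton and everything else on the counter where it is.

Things in the scene. Friction and masses are not known exactly. Their poses are not given: they have to be found in the camera images.
- carton: Open-topped cardboard carton, 240 (x) x 200 (y) x 64 mm high, walls 4 mm, fixed. Origin: centre of its underside; the pad inside, on which the lids stand, is 12 mm above it. The short flaps at its x ends are folded down outside, leaning out 25 mm; the long flaps at +y and -y stand half open above it. In it lie the nested lids and, near its +x end, a steel cup.
- flap_left (a joint): Long flap on the carton's +y side, 236 x 95 x 3 mm, hinged on the rim. 0 = closed, level over the carton; 1.57 = upright; up to 2.9 = laid back outside. Starts at 1.0 to 1.35; a very light push on its inner side, near the free edge, swings it and it stays where it is left. Rise with the edge as it swings up, or it may rub and bind on the finger.
- flap_right (a joint): The same kind of flap on the carton's -y side: 0 = closed, 1.57 = upright, up to 2.9 = laid back outside. At the start a gap of 90 mm or more is open between the free edges of the two flaps, along the carton's middle.
- flap_left_edge (a point): Middle of the free edge of the left flap.
- flap_right_edge (a point): Middle of the free edge of the right flap.
- flap_left_hinge (a point): Middle of the left flap's hinge line: on the carton's +y rim, 98 mm from its middle, 64 mm up.
- flap_right_hinge (a point): Middle of the right flap's hinge line: on the carton's -y rim, 98 mm from its middle, 64 mm up.
- inner_lid: Inner lid, plain steel, about 120 g. Origin: centre of its underside. A plug 94 (x) x 44 (y) mm, tapering to 86 x 36 over its lowest 9 mm, goes 18 mm into the tin's mouth; above it, from 18 to 26 mm, a flange 110 (x) x 58 (y) mm rests on the tin's rim. Starts standing in the carton under the outer lid, only the flange's edges bare in that lid's cut-outs. Half a turn makes no difference.
- inner_flange (a point): Centre of the inner lid's flange, at half its 8 mm height, 22 mm above the lid's origin. The bare edges lie 29 mm either side of it along the lid's y.
- outer_lid: Outer lid, plain steel, 120 (x) x 68 (y) mm, about 100 g, lying loose over the inner lid (3 mm play). Origin: centre of its lower hem, 8 mm above the inner lid's origin when nested, axes agreeing. Skirt 0 to 18 mm, top face at 21 mm. Amid both long sides (+y, -y) a cut-out 46 mm long goes through skirt and top (which is 50 mm across y there).
- outer_knob (a point): Centre of the round black knob on the outer lid, 41 mm above that lid's origin: 20 mm across, 18 mm high, on a neck 12 mm across and 11 mm high.
- tea_tin: Open rectangular steel tin with foil packs of tea in it, 104 (x) x 54 (y) x 110 mm high, walls 2.5 mm, mouth 99 x 49 mm, 0.5 to 0.9 kg, standing loose. Origin: centre of its underside. With the inner lid fully down, that lid's origin is 92 mm above the tin's, their x axes parallel (either way round).
- steel_cup: Small steel cup, 54 mm across, 45 mm high, standing in the carton; stays there.
- bowls: Stack of three white bowls, 116 mm across, 76 mm high, beyond the tin and carton; stays.
- cups: Stack of white drinking cups, 78 mm across, 150 mm high; stays.
- canister: Round steel canister with a closed lid, 89 mm across, 141 mm high; stays.
- spoon: Steel spoon, 190 mm long, lying between the tin and the carton; origin under the middle of its length; stays.
- tongs: Steel tongs, 250 mm long, lying flat at the robot's left; stay.
There are look-alikes about, which are no part of the job. What is shaped like the outer_lid but red or yellow is not meant.

How it is judged:
On the way, in this order (a step that is already met when the one before it is completed fails the run):
1. both long flaps of the carton swung outward past upright (value of joint each of flap_left, flap_right above 1.9 rad), for 0.2 s.
2. the two lids, still nested, are down on the tin with the inner lid fully seated in its mouth (z of inner_lid in the frame of tea_tin between 0.0885 and 0.0945 m and x of inner_lid in the frame of tea_tin between -0.005 and 0.005 m and y of inner_lid in the frame of tea_tin between -0.005 and 0.005 m and angle between the z axis of inner_lid and the z axis of tea_tin, either way round below 0.05 rad and z of outer_lid in the frame of inner_lid between 0.005 and 0.011 m and distance between outer_lid and inner_lid below 0.014 m), for 0.2 s.
At the end, for the whole second after the job is handed in: Outer lid held by the gripper alone, level within 0.25 rad, at rest, 50 to 180 mm above its nested place, within 40 mm sideways of it; inner lid fully seated in the tin (3 mm height, 5 mm sideways, 0.05 rad), untouched; tin upright; both carton flaps past 1.9 rad (all of step 1 and z of inner_lid in the frame of tea_tin between 0.0885 and 0.0945 m and x of inner_lid in the frame of tea_tin between -0.005 and 0.005 m and y of inner_lid in the frame of tea_tin between -0.005 and 0.005 m and angle between the z axis of inner_lid and the z axis of tea_tin, either way round below 0.05 rad and angle between tea_tin's own z axis and vertical below 0.08 rad and z of outer_lid in the frame of inner_lid between 0.058 and 0.19 m and horizontal distance between outer_lid and inner_lid below 0.04 m and angle between outer_lid's own z axis and vertical below 0.25 rad and linear speed of outer_lid below 0.05 m/s and contact force between outer_lid and the fingers above 0.5 N and contact force between outer_lid and inner_lid below 0.05 N and contact force between outer_lid and tea_tin below 0.05 N and contact force between inner_lid and the fingers below 0.05 N); the arm keeps its last pose, push and grip.
It fails at once if the outer lid taken off the inner lid, or the inner lid raised without it, while the inner lid is not seated in the tin ((z of outer_lid in the frame of inner_lid above 0.02 m or horizontal distance between outer_lid and inner_lid above 0.02 m) and not (z of inner_lid in the frame of tea_tin below 0.0965 m and horizontal distance between inner_lid and tea_tin below 0.01 m)).
It fails at once if the lids dropped onto the tin instead of lowered (inner lid faster than 0.35 m/s just above its seat) (horizontal distance between inner_lid and tea_tin below 0.03 m and z of inner_lid in the frame of tea_tin below 0.125 m and linear speed of inner_lid above 0.35 m/s).
It fails at once if the tin tipped more than 0.15 rad or shoved more than 40 mm (angle between tea_tin's own z axis and vertical above 0.15 rad or distance of tea_tin from where it was at the start of the episode above 0.04 m).
It fails at once if the cup in the carton, bowls, cups, canister, spoon or tongs moved more than 40 mm (distance of any of steel_cup, bowls, cups, canister, spoon, tongs from where it was at the start of the episode above 0.04 m).
It also fails if it takes over 72 s, if anything falls off the work surface, if the arm or the gripper's body presses on something with over 40 N, if the wrist force passes 120 N, or if a joint passes its speed limit or range.

### The arm

A 6-joint arm with a two-finger parallel gripper is mounted at the origin on the work surface. World frame = base frame: x ahead of the robot, y to its left, z up, the work surface at z = 0. Lengths are in m, angles in rad, forces in N, time in s.
With the tool pointing down it reaches from about 0.425 to 0.95 m from the base axis. Payload 3.5 kg.
Tool frame: the origin (TCP) lies midway between the tips of the shut fingers; the grasp point (between the pads) lies 19 mm behind it; z points along the fingers, y is the direction in which the jaws open and shut (so a half turn about z gives the same grasp; the last joint's range is limited). The gripper opens to 85 mm and grips with 20 to 120 N. Pads are 22 mm wide; open, the fingers measure 114 mm over their backs; the gripper's body (76 mm by 85 mm) begins 54 mm behind the grasp point. The pads swing forward as they close: fully open they stand 13 mm farther back than shut.
Start: joints at [1.027, 0.286, 1.577, -0, 1.279, -0.15], TCP at [0.259, 0.623, 0.231] pointing down, gripper open.
Joint ranges: [-2.77, 2.77], [-0.9, 2.22], [0.21, 2.48], [-1.53, 4.67], [0.24, 2.81], [-2.84, 2.84]. Speed limits (rad/s): [2.79, 2.79, 3.14, 3.14, 3.14, 3.14].

### API

Orientations are given as a unit quaternion [w, x, y, z].
In Python, from bench import robot gives the robot as it stands.
- The arm moves only by the tool arm_command, never from a script. Its argument "motion" is a list of rows, each a list of 6 numbers: the shift along the tool's x, y, z in m, then the turn, a rotation vector about the tool's x, y, z in degrees. In form: [[dx, dy, dz, ax, ay, az], ...]. A call has 1 to 5 rows; each row is the pose to reach, as a shift and turn from the pose commanded when the call began, along the tool's axes at that moment; what a row does not reach only later rows make up. A row lasts 1/8 s, in which the tool goes at most 62.5 mm and 10.7 degrees, less where a joint would pass 70% of its speed; a pose out of reach is approached as far as the arm can. A call with a gripper value outside its range is refused whole. "hand" is the opening, from 0 (shut) to 1 (fully open), set as the call begins (left out, the last holds). The fingers move at their own pace and stop on an object; the grip force is fixed at half the most. Time passes only in rows, so rows that repeat a pose let the fingers close. It gives the time, the measured TCP pose, the force and the opening at its end, in the units of the state.
- robot.state(): the state, without advancing time (a new reading comes with each control period).
- robot.camera(name): name is "scene" or "top" or "wrist"; returns the picture (480x640x3 uint8, red, green, blue); there is no depth.
- robot.calibration(name): a dict with "fx", "fy", "cx", "cy" (pixels), "R" (3x3) and "t" (3): a world point X has camera coordinates R X + t. Camera axes: x right, y down, z forward; pixel columns grow to the right and rows downward; lengths in m; the calibration is good to about 2 mm. A picture is of the moment at which its call begins: read the wrist's pose just before it. calibration takes no time and is no camera call; for the wrist camera it gives the pose at the moment of the call.
- robot.hand_in(): hands the job in, once; it reports no verdict.
Trained networks look in the newest picture that a camera, given by its name, has taken for a name from the list of things; names that differ only in an ending like _2 or _b are one class to them, and where a whole thing is asked for, a point or a joint stands for the part that bears it (a point fixed in the world has none). Each returns a list of dicts, best first, with "score" (0 to 1); they miss things now and then, are a little off and sometimes report something else, mostly with a low value. They report only what shows in the picture. A call takes as long as a camera call. They do not tell look-alikes from the thing itself.
- robot.masks_of(camera, label): "pixels" (480x640 bool, what is visible of it) and "at" ([row, column] in pixels, amid what is visible of it).
The state is a dict: "clock": time; "qpos": joint angles; "dq": joint speeds; "joint_efforts": joint torques, N m; "tcp_pos": TCP position; "orientation": TCP orientation; "contact_force": force on the tool from outside, world axes, zero at the start; "moment": the same for the moment, N m; "width": finger opening in m.
Only numpy, scipy, OpenCV 4.12 (cv2) and the standard library are available. Lean on these libraries where they do the work, as an engineer would, in place of code of your own. Each camera call takes 0.05 s, during which the arm holds its last target.

## Working session

There is one attempt and no reset: what is moved stays moved. The work goes in short steps, Python scripts to look and compute and a tool call to move; the robot and the scene stay as the last step left them, time stands still between calls to the robot, and variables do not carry over. Pictures are saved under pics/ and viewed, and the job is handed in when it is done.

Besides the shell and the picture viewer there is one more tool, called after "Request:" as name(argument=value, ...) on one line, values as JSON. arm_command: Moves the arm, as the interface text tells. Its arguments: {"type":"object","properties":{"motion":{"type":"array"},"hand":{"type":"number"}},"required":["motion"]}

```bash
ls; mkdir -p pics; python3 - <<'E'
from bench import robot
import cv2
print(robot.state())
for n in ["scene","top","wrist"]:
    c=robot.calibration(n); print(n,c)
    im=robot.camera(n); cv2.imwrite(f"pics/{n}0.png",im[:,:,::-1])
E
```

```text
pics
{'clock': 0.0, 'qpos': array([ 1.02701655e+00,  2.87204230e-01,  1.57818688e+00, -8.60730513e-06,
        1.27856543e+00, -1.50002005e-01]), 'dq': array([ 0.00175429, -0.00010111,  0.00084738,  0.00082284, -0.00067281,
       -0.00049895]), 'joint_efforts': array([-8.98299477e-04, -4.05964887e+01, -2.92627466e+01, -2.06108748e-04,
        5.76778097e-03,  3.74026058e-06]), 'tcp_pos': array([0.25861783, 0.62278426, 0.2299161 ]), 'orientation': array([-3.97957312e-04,  1.95617917e-01,  9.80679476e-01, -1.11294013e-03]), 'contact_force': array([-0.3612666 ,  0.08056036,  0.50851224]), 'moment': array([0.04471774, 0.01496622, 0.0248589 ]), 'width': 0.08516264605646792}
scene {'fx': 433.0666233888137, 'fy': 433.0666233888137, 'cx': 317.63153440731986, 'cy': 240.73446261269575, 'R': array([[-0.64463784,  0.76445695,  0.00690106],
       [ 0.59792959,  0.50979535, -0.61853772],
       [-0.47636359, -0.39460647, -0.7857248 ]]), 't': array([ 0.33290275, -0.28122504,  1.32929103])}
top {'fx': 586.8705956628988, 'fy': 586.8705956628988, 'cx': 317.7162721762122, 'cy': 236.36854922552027, 'R': array([[ 0.02372446, -0.99969139, -0.00736717],
       [-0.98830944, -0.02234292, -0.1508153 ],
       [ 0.15060415,  0.01085906, -0.98853451]]), 't': array([0.0028166 , 0.54762271, 1.63546312])}
wrist {'fx': 421.5139868328619, 'fy': 421.5139868328619, 'cx': 314.93247645246635, 'cy': 238.8222932326673, 'R': array([[ 0.38379905,  0.92341551, -0.00144267],
       [ 0.87247591, -0.36211441,  0.32811422],
       [ 0.30246335, -0.12718862, -0.94463695]]), 't': array([-0.67447691, -0.04228839,  0.38165321])}
```

View pics/scene0.png

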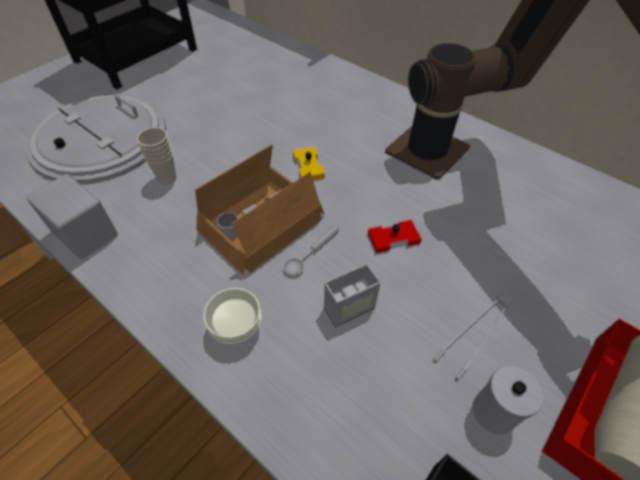

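View pics/top0.png

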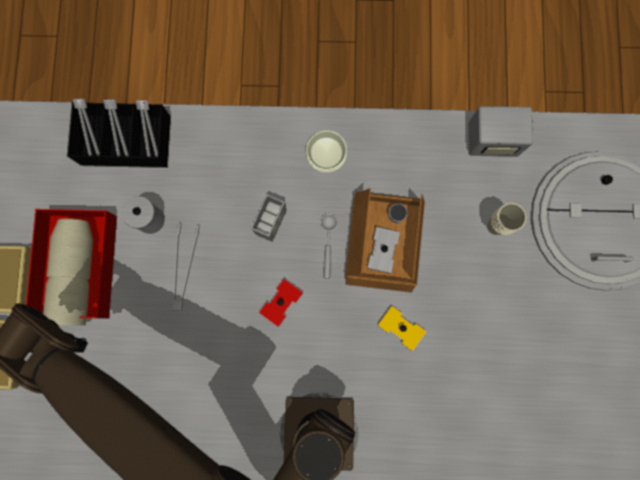

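View pics/wrist0.png

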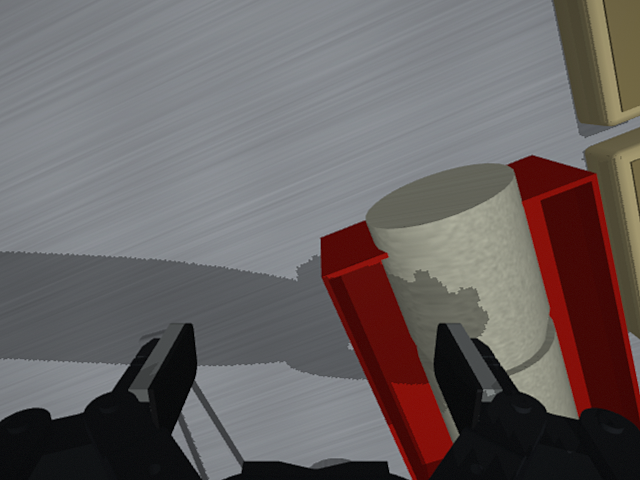

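The scene picture shows the carton at about (260,210), the tin at (350,295) and the red and yellow look-alikes at (395,235) and (308,163). In the top picture, the grey lids with the black knob are inside the carton at (383,248), the tin is at (270,216), the spoon at (328,245), the cup at (398,212) and the bowls at (326,151). I'll measure now.

```bash
cat > h.py <<'E'
import numpy as np, cv2
from bench import robot
from scipy.spatial.transform import Rotation as Ro
def proj(c,X):
    X=np.atleast_2d(X); p=X@c["R"].T+c["t"]
    return np.c_[c["fx"]*p[:,0]/p[:,2]+c["cx"],c["fy"]*p[:,1]/p[:,2]+c["cy"]]
def back(c,uv,z):
    uv=np.atleast_2d(uv).astype(float)
    d=np.c_[(uv[:,0]-c["cx"])/c["fx"],(uv[:,1]-c["cy"])/c["fy"],np.ones(len(uv))]@c["R"]
    o=-c["R"].T@c["t"]
    return o+d*((z-o[2])/d[:,2])[:,None]
def tri(cs,uvs):
    A=[];b=[]
    for c,uv in zip(cs,uvs):
        d=np.array([(uv[0]-c["cx"])/c["fx"],(uv[1]-c["cy"])/c["fy"],1])@c["R"]; d/=np.linalg.norm(d)
        o=-c["R"].T@c["t"]; P=np.eye(3)-np.outer(d,d); A.append(P); b.append(P@o)
    A=np.vstack(A);b=np.hstack(b); x=np.linalg.lstsq(A,b,rcond=None)[0]; return x,np.linalg.norm(A@x-b)
def crop(im,u0,v0,u1,v1,k,name):
    cv2.imwrite("pics/"+name,cv2.resize(im[v0:v1,u0:u1,::-1],None,fx=k,fy=k,interpolation=cv2.INTER_CUBIC))
def tool(X,s=None):
    s=s or robot.state(); q=s["orientation"]; R=Ro.from_quat([q[1],q[2],q[3],q[0]]).as_matrix()
    return R.T@(np.array(X)-s["tcp_pos"]),R
E
python3 - <<'E'
from h import *
ct=robot.calibration("top"); im=cv2.imread("pics/top0.png")[:,:,::-1]
crop(im,230,120,440,300,3.8,"topc.png")
im=cv2.imread("pics/scene0.png")[:,:,::-1]
crop(im,180,130,400,340,2.8,"scenec.png")
robot.camera("top")
R={}
for l in ["carton","flap_left_edge","flap_right_edge","inner_lid","outer_lid","outer_knob","tea_tin","steel_cup"]:
    for m in robot.masks_of("top",l):
        px=m["pixels"]; vs,us=np.nonzero(px)
        print(l,round(m["score"],2),np.round(m["at"],1),px.sum(),us.min(),us.max(),vs.min(),vs.max(),np.round(cv2.minAreaRect(np.c_[us,vs].astype(np.float32))[0:2],1).tolist(),round(cv2.minAreaRect(np.c_[us,vs].astype(np.float32))[2],1))
E
```

```text
carton 0.9 [239.5 375.6] 5671 344 424 188 292 [[384.6, 239.9], [73.7, 100.0]] 6.2
flap_left_edge 0.56 [232.8 360.4] 1407 346 370 189 276 [[358.5, 232.3], [17.7, 88.4]] 5.7
flap_right_edge 0.95 [244.  417.1] 364 413 423 197 282 [[418.2, 239.5], [4.5, 85.4]] 5.4
inner_lid 0.4 [249.6 372.4] 25 372 375 243 253 [[373.6, 248.0], [2.3, 10.3]] 8.1
inner_lid 0.23 [242.6 328.9] 526 320 336 214 278 [[328.0, 246.0], [64.0, 16.0]] 90.0
outer_lid 0.9 [305.2 278.2] 912 260 300 281 325 [[280.1, 302.9], [24.0, 43.0]] 36.9
outer_lid 0.88 [327.  402.5] 961 378 424 307 350 [[401.5, 328.3], [44.4, 24.2]] 36.9
outer_lid 0.79 [250.2 383.8] 895 368 398 228 272 [[383.0, 250.1], [23.6, 42.2]] 12.5
outer_lid 0.66 [278.2 177.7] 481 171 198 223 310 [[181.6, 267.1], [21.2, 86.2]] 9.0
outer_knob 0.93 [252.2 383.6] 921 368 398 227 273 [[383.1, 249.9], [24.5, 42.7]] 12.1
outer_knob 0.93 [330.4 403.9] 989 378 424 307 350 [[401.5, 328.3], [44.4, 25.0]] 36.9
outer_knob 0.84 [300.6 278.6] 896 260 301 280 325 [[280.4, 302.6], [24.1, 42.5]] 35.8
outer_knob 0.49 [242.  373.9] 5376 345 424 190 292 [[384.3, 240.4], [73.1, 96.6]] 6.6
outer_knob 0.48 [213.9 399. ] 271 389 406 204 222 [[397.5, 213.0], [18.0, 17.0]] 90.0
steel_cup 0.79 [213.5 397.7] 290 388 406 204 222 [[397.0, 213.0], [18.0, 18.0]] 90.0
```

View pics/topc.png

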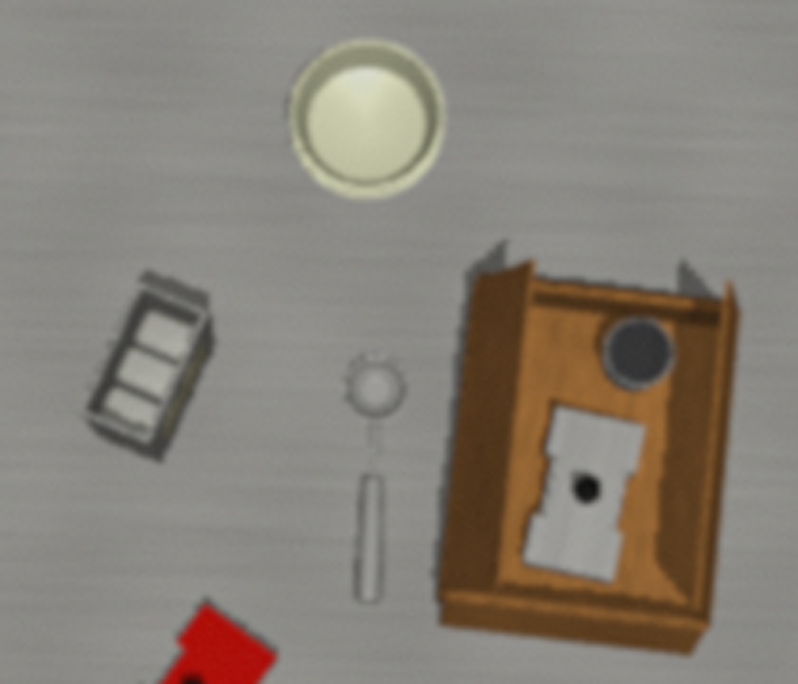

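View pics/scenec.png

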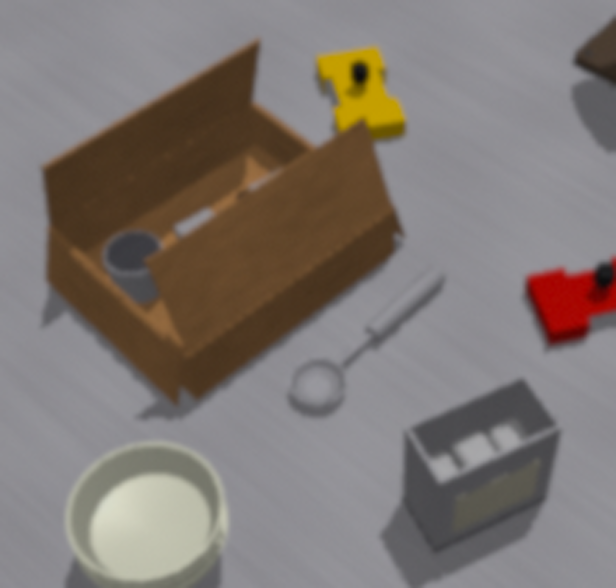

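```bash
python3 - <<'E'
from h import *
ct=robot.calibration("top"); cs=robot.calibration("scene")
f=lambda P:np.array(P)/3.8+[229.6,119.6]
g=lambda P:np.array(P)/2.8+[179.7,129.7]
def quad(P,z,n):
    W=back(ct,f(P),z); print(n,"centre",W.mean(0).round(4)); 
    for i in range(4):
        d=W[(i+1)%4]-W[i]; print("  ",W[i].round(4),"len",np.hypot(*d[:2]).round(4),"ang",np.degrees(np.arctan2(d[1],d[0])).round(1))
quad([(556,402),(645,425),(613,582),(522,560)],.041,"lid")
print("knob",back(ct,f([(586,488)]),.066))
quad([(148,290),(212,316),(152,440),(90,413)],.110,"tin")
print("cup",back(ct,f([(638,352)]),.057))
# carton floor/edges: rim corners guesses
print("carton -x outer rim", back(ct,f([(443,595),(703,625)]),.064), "+x",back(ct,f([(725,305),(480,272)]),.064))
# flap edges tri
for n,a,b in [("L +x",(533,262),(148,260)),("L -x",(497,585),(362,122)),("R +x",(728,283),(45,168)),("R -x",(700,625),(258,42))]:
    print(n,tri([ct,cs],[f(a),g(b)]))
print("tin tri",[tri([ct,cs],[f(a),g(b)]) for a,b in [((148,290),(437,483)),((212,316),(407,430)),((152,440),(522,381)),((90,413),(558,428))]])
robot.camera("scene")
for l in ["tea_tin","steel_cup","outer_knob","carton","spoon"]:
    for m in robot.masks_of("scene",l): print(l,round(m["score"],2),m["at"],m["pixels"].sum())
print(robot.state()["clock"])
E
```

```text
lid centre [ 0.5153 -0.172   0.041 ]
   [ 0.5831 -0.1504  0.041 ] len 0.0689 ang -103.5
   [ 0.567  -0.2175  0.041 ] len 0.1212 ang 168.8
   [ 0.4481 -0.194   0.041 ] len 0.0695 ang 77.6
   [ 0.4629 -0.1261  0.041 ] len 0.1226 ang -11.4
knob [[ 0.51482543 -0.17087206  0.066     ]]
tin centre [0.5921 0.1497 0.11  ]
   [0.6472 0.1536 0.11  ] len 0.0507 ang -111.2
   [0.6289 0.1063 0.11  ] len 0.1007 ang 156.4
   [0.5367 0.1467 0.11  ] len 0.0493 ang 67.7
   [0.5554 0.1923 0.11  ] len 0.0996 ang -22.8
cup [[ 0.61965322 -0.21000649  0.057     ]]
carton -x outer rim [[ 0.43350066 -0.06677221  0.064     ]
 [ 0.41591722 -0.25729305  0.064     ]] +x [[ 0.65550754 -0.27399519  0.064     ]
 [ 0.67673761 -0.09053216  0.064     ]]
L +x (array([ 0.66342934, -0.12214459,  0.1503364 ]), np.float64(0.002499993941910595))
L -x (array([ 0.43365707, -0.10007015,  0.14612498]), np.float64(0.0017534076651378777))
R +x (array([ 0.65065161, -0.26018662,  0.15139741]), np.float64(0.002925119546691823))
R -x (array([ 0.41071079, -0.24381062,  0.14209108]), np.float64(0.0013738597601260331))
tin tri [(array([0.64854713, 0.1562835 , 0.09951194]), np.float64(0.0027088894923092653)), (array([0.62898848, 0.10987697, 0.100671  ]), np.float64(0.004901128766456989)), (array([0.53680608, 0.14984843, 0.10102478]), np.float64(0.0037047080834107116)), (array([0.55522997, 0.1958709 , 0.10275749]), np.float64(0.004309126883403971))]
tea_tin 0.78 [296.1, 351.9] 2300
tea_tin 0.36 [176.6, 229.7] 1717
steel_cup 0.9 [226.5, 222.4] 367
outer_knob 0.97 [161.5, 307.9] 624
outer_knob 0.57 [234.9, 390.1] 1042
carton 0.72 [208.6, 254.2] 9499
carton 0.57 [225.7, 224.0] 414
carton 0.2 [213.1, 272.8] 3292
spoon 0.93 [256.1, 304.8] 616
0.9
```

The lid measures 121 x 69 mm against 120 x 68 given. It is centred at (0.515,-0.171), yaw about -12°. The tin is at (0.592,0.150), yaw about -23°. The carton is at about (0.545,-0.172), yaw -5°. The grey lid at top pixel (383,250), inside the carton, is the one meant; (280,303) is red and (402,328) is yellow. I'm moving over the carton.

Request:
arm_command(motion=[[-0.57, -0.624, -0.02, 0, 0, -17], [-0.57, -0.624, -0.02, 0, 0, -17], [-0.57, -0.624, -0.02, 0, 0, -17], [-0.57, -0.624, -0.02, 0, 0, -17], [-0.57, -0.624, -0.02, 0, 0, -17]], hand=1)

```text
clock: 1.52
tcp_pos: [0.3654, 0.3277, 0.2391]
orientation: [0.001, 0.048, 0.999, 0.0]
contact_force: [0.9, -0.2, 1.0]
width: 0.0856
```

```bash
cat > go.py <<'E'
import sys
from h import *
# usage: x y z yawdeg(of tool y)
x,y,z,yaw=map(float,sys.argv[1:5]); s=robot.state(); d,R=tool([x,y,z],s)
a=np.radians(yaw); ty=np.array([np.cos(a),np.sin(a),0]); tz=np.array([0,0,-1.]); tx=np.cross(ty,tz)
Rd=np.c_[tx,ty,tz]; r=Ro.from_matrix(R.T@Rd).as_rotvec(degrees=True)
cy=np.degrees(np.arctan2(R[1,1],R[0,1]))
print("t",round(s["clock"],2),"tcp",s["tcp_pos"].round(4),"yaw",cy.round(2),"tilt",np.degrees(np.arccos(-R[2,2])).round(2),"F",s["contact_force"].round(2),"w",round(s["width"],4))
print("shift",d.round(4),"turn",r.round(2),"q",s["qpos"].round(2))
E
python3 go.py .545 -.172 .25 84.8
```

```text
t 1.52 tcp [0.3654 0.3277 0.2391] yaw 84.47 tilt 0.07 F [ 0.88 -0.21  0.98] w 0.0856
shift [-0.2269 -0.48   -0.0109] turn [ 0.03  0.06 -0.33] q [ 0.52 -0.14  2.01 -0.    1.27 -0.95]
```

Request:
arm_command(motion=[[-0.227, -0.48, -0.01, 0, 0, 0], [-0.227, -0.48, -0.01, 0, 0, 0], [-0.227, -0.48, -0.01, 0, 0, 0], [-0.227, -0.48, -0.01, 0, 0, 0], [-0.227, -0.48, -0.01, 0, 0, 0]])

```text
clock: 2.15
tcp_pos: [0.471, 0.0334, 0.2452]
orientation: [0.001, 0.049, 0.999, 0.0]
contact_force: [0.8, -0.8, -0.0]
width: 0.0855
```

```bash
python3 go.py .545 -.172 .25 84.8
```

```text
t 2.15 tcp [0.471  0.0334 0.2452] yaw 84.43 tilt 0.09 F [ 0.85 -0.8  -0.02] w 0.0855
shift [-0.0936 -0.1972 -0.0047] turn [ 0.01  0.09 -0.37] q [-0.14 -0.19  2.04  0.    1.28 -1.62]
```

Request:
arm_command(motion=[[-0.092, -0.196, -0.005, 0, 0, 0], [-0.092, -0.196, -0.005, 0, 0, 0], [-0.092, -0.196, -0.005, 0, 0, 0], [-0.092, -0.196, -0.005, 0, 0, 0], [-0.092, -0.196, -0.005, 0, 0, 0]])

```text
clock: 2.78
tcp_pos: [0.5434, -0.1706, 0.2495]
orientation: [-0.0, 0.05, 0.999, 0.0]
contact_force: [0.2, 0.6, 0.9]
width: 0.0852
```

```bash
python3 go.py .545 -.172 .25 84.8; python3 - <<'E'
from h import *
c=robot.calibration("wrist"); im=robot.camera("wrist"); cv2.imwrite("pics/w1.png",im[:,:,::-1])
np.savez("w1.npz",**c); print(-c["R"].T@c["t"])
im=robot.camera("top"); crop(im,330,170,440,310,4,"t1.png")
E
```

```text
t 2.77 tcp [ 0.5434 -0.1706  0.2495] yaw 84.26 tilt 0.01 F [0.2  0.59 0.93] w 0.0852
shift [-0.0017 -0.0012 -0.0005] turn [ 0.   -0.01 -0.54] q [-0.48  0.04  1.82 -0.    1.28 -1.95]
[ 0.45886148 -0.16172029  0.39283921]
```

View pics/w1.png

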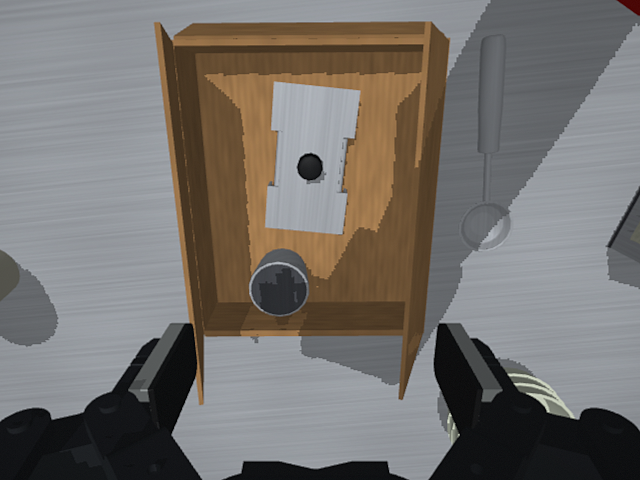

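The wrist picture shows the grey lid with corners (274,82), (360,91), (342,235), (265,227), the knob at (310,167), the cup at (278,288), the left flap's free edge near (427,22)-(402,398) and the right flap's near (157,24)-(201,402).

```bash
python3 - <<'E'
from h import *
c=dict(np.load("w1.npz")); ct=robot.calibration("top")
W=back(c,[(274,82),(360,91),(342,235),(265,227)],.041); print("lid",W.mean(0).round(4))
for i in range(4):
    d=W[(i+1)%4]-W[i]; print("  ",W[i].round(4),"len",np.hypot(*d[:2]).round(4),"ang",np.degrees(np.arctan2(d[1],d[0])).round(1))
print("knob",back(c,[(310,166)],.070))
print("knob tri",tri([c,ct],[(310,166),(586/3.8+229.6,488/3.8+119.6)]))
print("cup rim",back(c,[(278,289)],.057))
f=lambda P:np.array(P)/3.8+[229.6,119.6]
for n,a,b in [("L +x",(533,262),(402,398)),("L -x",(497,585),(426,23)),("R +x",(728,283),(201,403)),("R -x",(700,625),(157,24))]:
    print(n,tri([ct,c],[f(a),b]))
print("rim -x:",back(c,[(176,40),(446,42)],.064),"floor",back(c,[(176,40),(446,42)],.0))
E
```

```text
lid [ 0.5136 -0.1711  0.041 ]
   [ 0.4482 -0.1925  0.041 ] len 0.0679 ang 78.6
   [ 0.4615 -0.126   0.041 ] len 0.1203 ang -11.3
   [ 0.5795 -0.1496  0.041 ] len 0.0679 ang -102.0
   [ 0.5653 -0.2161  0.041 ] len 0.1195 ang 168.6
knob [[ 0.51154028 -0.17055611  0.07      ]]
knob tri (array([ 0.51487386, -0.1713571 ,  0.05685599]), np.float64(0.0017701216448826967))
cup rim [[ 0.61834573 -0.21016773  0.057     ]]
L +x (array([ 0.6633961 , -0.12242415,  0.15444105]), np.float64(0.001074983789360632))
L -x (array([ 0.43254556, -0.10127046,  0.15436714]), np.float64(0.0018567219629804723))
R +x (array([ 0.65128773, -0.26017173,  0.1565138 ]), np.float64(0.000964748542756398))
R -x (array([ 0.41222099, -0.2470566 ,  0.12317042]), np.float64(0.0018297381667739029))
rim -x: [[ 0.41419648 -0.25601643  0.064     ]
 [ 0.43466988 -0.06539467  0.064     ]] floor [[ 0.4055036  -0.27436873  0.        ]
 [ 0.42996162 -0.04664739  0.        ]]
```

View pics/t1.png

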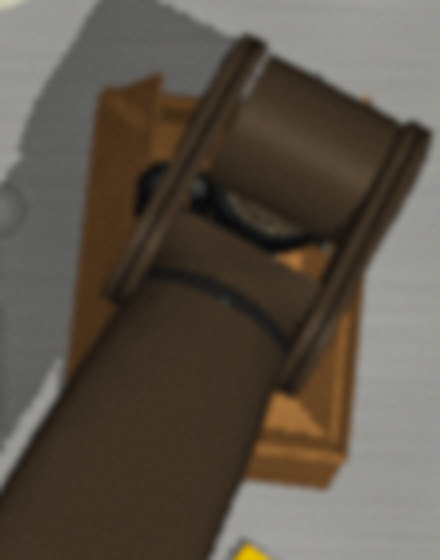

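Request:
arm_command(motion=[[0, -0.01, 0.05, 0, 0, 0], [0, -0.01, 0.1, 0, 0, 0], [0, -0.01, 0.125, 0, 0, 0], [0, 0.01, 0.125, 0, 0, 0], [0, 0.025, 0.122, 0, 0, 0]])

```text
clock: 3.5
tcp_pos: [0.5461, -0.1416, 0.129]
orientation: [0.001, 0.048, 0.999, -0.0]
contact_force: [-0.6, -0.6, -0.0]
width: 0.0856
```

```bash
python3 go.py .545 -.172 .25 84.8; python3 - <<'E'
from h import *
im=robot.camera("scene"); crop(im,150,80,400,300,3,"s2.png")
E
```

```text
t 3.5 tcp [ 0.5461 -0.1416  0.129 ] yaw 84.53 tilt 0.08 F [-0.57 -0.56 -0.04] w 0.0856
shift [-0.0019 -0.0304 -0.121 ] turn [-0.01  0.08 -0.27] q [-0.43  0.15  1.93  0.    1.05 -1.91]
```

View pics/s2.png

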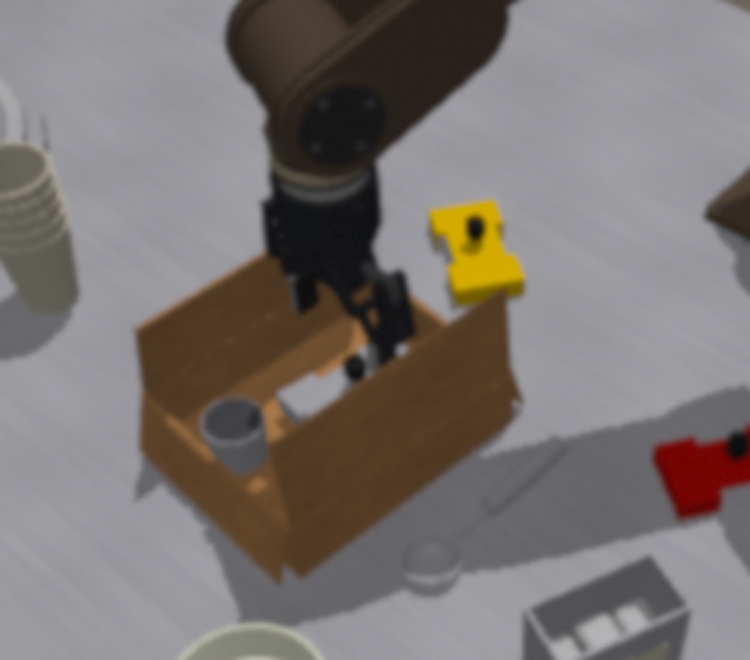

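The left flap has swung almost upright and the force is near zero. I'll keep pushing it outward.

Request:
arm_command(motion=[[0, 0.015, 0.0, 0, 0, 0], [0, 0.03, 0.004, 0, 0, 0], [0, 0.045, 0.01, 0, 0, 0], [0, 0.058, 0.016, 0, 0, 0], [0, 0.068, 0.02, 0, 0, 0]])

```text
clock: 4.18
tcp_pos: [0.5518, -0.075, 0.1067]
orientation: [-0.001, 0.048, 0.999, 0.0]
contact_force: [0.6, -0.2, -0.4]
width: 0.0856
```

```bash
python3 go.py .545 -.172 .25 84.8; python3 - <<'E'
from h import *
im=robot.camera("scene"); crop(im,150,80,400,300,3,"s3.png")
E
```

```text
t 4.17 tcp [ 0.5518 -0.075   0.1067] yaw 84.46 tilt 0.08 F [ 0.6  -0.23 -0.44] w 0.0856
shift [-0.0024 -0.0971 -0.1434] turn [ 0.01 -0.08 -0.34] q [-0.32  0.17  1.96 -0.    1.01 -1.79]
```

View pics/s3.png

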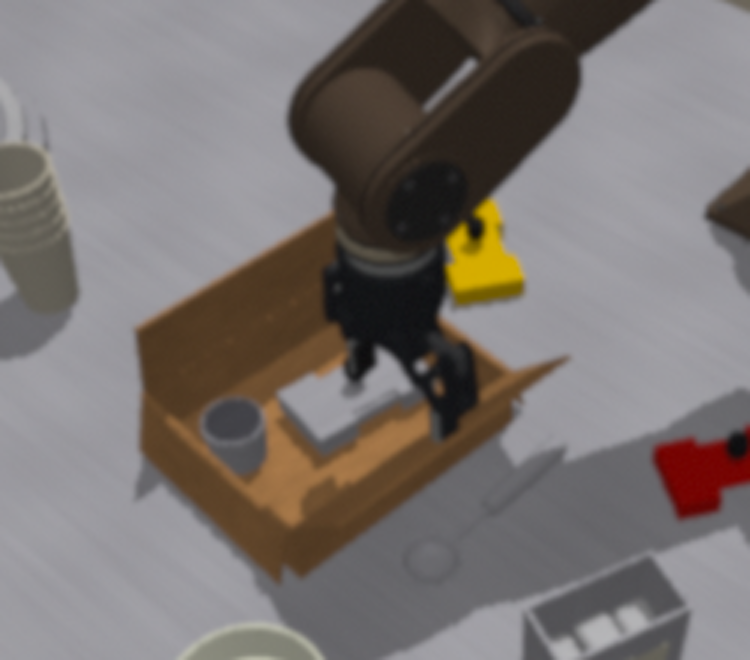

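The left flap leans well outward; its edge shows at (570,357) in the crop. Next is the right flap.

Request:
arm_command(motion=[[0, -0.05, -0.018, 0, 0, 0], [0, -0.1, -0.018, 0, 0, 0], [0, -0.118, -0.02, 0, 0, 0], [0, -0.133, -0.02, 0, 0, 0], [0, -0.148, -0.018, 0, 0, 0]])

```text
clock: 4.85
tcp_pos: [0.5378, -0.2234, 0.1253]
orientation: [-0.0, 0.048, 0.999, 0.0]
contact_force: [-0.4, 0.6, 0.8]
width: 0.0851
```

Request:
arm_command(motion=[[0, -0.015, 0.0, 0, 0, 0], [0, -0.027, 0.005, 0, 0, 0], [0, -0.037, 0.01, 0, 0, 0], [0, -0.045, 0.015, 0, 0, 0], [0, -0.051, 0.017, 0, 0, 0]])

```text
clock: 5.48
tcp_pos: [0.5325, -0.2742, 0.1078]
orientation: [-0.001, 0.049, 0.999, 0.0]
contact_force: [0.3, 0.9, -0.2]
width: 0.0856
```

```bash
python3 go.py .545 -.172 .25 84.8; python3 - <<'E'
from h import *
im=robot.camera("scene"); crop(im,150,80,400,300,3,"s4.png")
E
```

```text
t 5.47 tcp [ 0.5325 -0.2742  0.1078] yaw 84.43 tilt 0.07 F [ 0.33  0.87 -0.23] w 0.0856
shift [-0.0024  0.103  -0.1421] turn [ 0.04 -0.06 -0.37] q [-0.64  0.25  1.86  0.    1.03 -2.12]
```

View pics/s4.png

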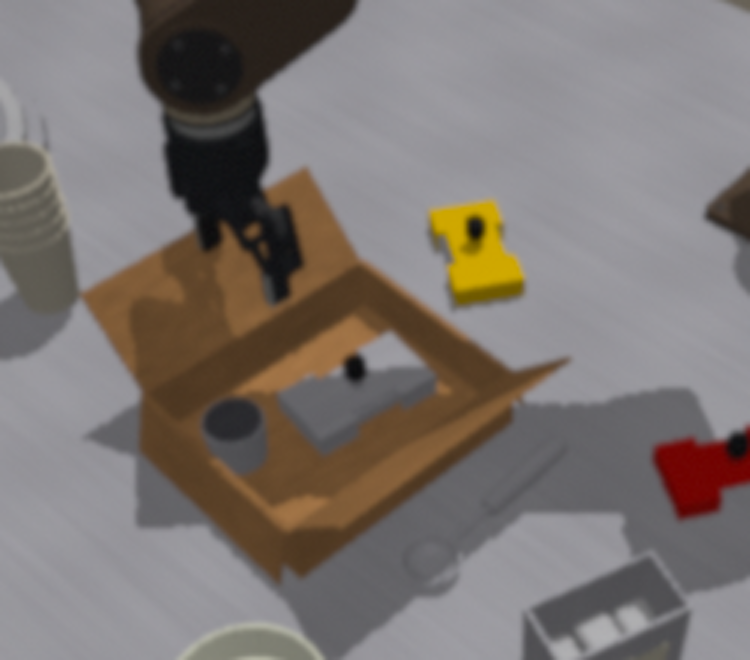

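```bash
python3 - <<'E'
from h import *
c=robot.calibration("scene")
C=np.array([.545,-.172]);yaw=np.radians(-5.2);ux=np.array([np.cos(yaw),np.sin(yaw)]);uy=np.array([-ux[1],ux[0]])
for s,n in ((1,"L"),(-1,"R")):
  for th in (1.9,2.0,2.1,2.2,2.3,2.4):
    o=[]
    for e in (-1,1):
      p=C+e*.118*ux+s*uy*(.098-.095*np.cos(th)); o.append(proj(c,[*p,.064+.095*np.sin(th)])[0].round(0))
    print(n,th,o)
print("obs L -x (340,199); R +x(177,179) -x(252,136)")
im=robot.camera("scene")
# model overlay of lid & knob
L=np.array([.5145,-.1712]);y=np.radians(-11.5);a=np.array([np.cos(y),np.sin(y)]);b=np.array([-a[1],a[0]])
img=im[:,:,::-1].copy()
img=cv2.resize(img[80:300,150:400],None,fx=3,fy=3,interpolation=cv2.INTER_CUBIC)
P=[[*(L+i*.06*a+j*.034*b),.041] for i,j in((1,1),(1,-1),(-1,-1),(-1,1))]
q=(proj(c,P)-[150,80])*3+1
cv2.polylines(img,[q.round().astype(int)],True,(0,0,255),1)
k=((proj(c,[[*L,.061]])-[150,80])*3+1)[0].round().astype(int);cv2.circle(img,tuple(k.tolist()),3,(0,255,0),-1)
cv2.imwrite("pics/s5.png",img)
E
```

```text
L 1.9 [array([329., 185.]), array([250., 240.])]
L 2.0 [array([331., 188.]), array([253., 244.])]
L 2.1 [array([334., 191.]), array([255., 247.])]
L 2.2 [array([336., 194.]), array([258., 251.])]
L 2.3 [array([338., 198.]), array([261., 255.])]
L 2.4 [array([340., 201.]), array([263., 258.])]
R 1.9 [array([258., 135.]), array([181., 179.])]
R 2.0 [array([256., 134.]), array([179., 178.])]
R 2.1 [array([254., 134.]), array([177., 178.])]
R 2.2 [array([252., 134.]), array([176., 178.])]
R 2.3 [array([251., 135.]), array([175., 178.])]
R 2.4 [array([249., 136.]), array([174., 179.])]
obs L -x (340,199); R +x(177,179) -x(252,136)
```

View pics/s5.png

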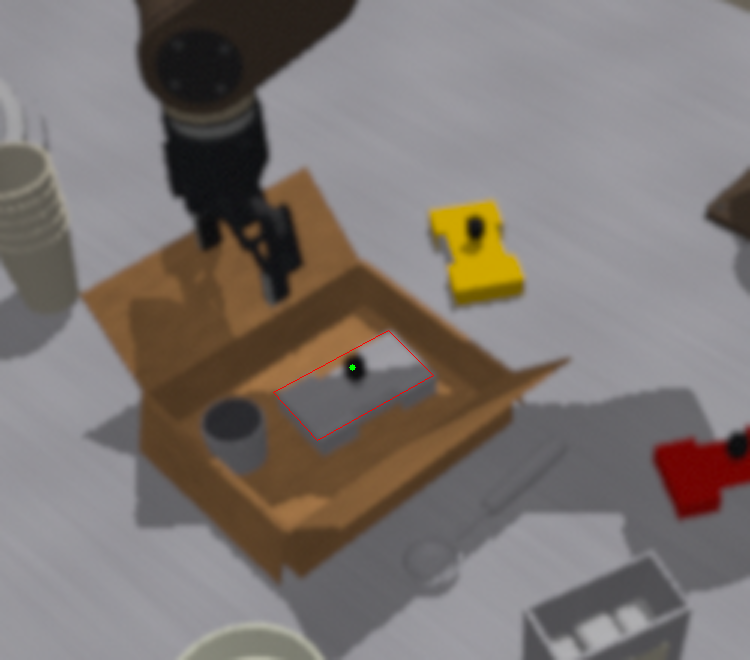

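Flap angles by projection are left about 2.3 and right about 2.15 rad, so both are past 1.9. The overlaid lid outline fits within about 1 mm, which confirms the grey lid in the carton. I'm moving above it with the jaws across its long sides.

```bash
python3 go.py .5145 -.1713 .15 78.5
```

```text
t 5.58 tcp [ 0.5326 -0.2745  0.1082] yaw 84.41 tilt 0.04 F [ 0.47  0.83 -0.5 ] w 0.0855
shift [ 0.0281  0.1009 -0.0418] turn [ 0.01 -0.04  5.91] q [-0.64  0.25  1.86 -0.    1.03 -2.12]
```

Request:
arm_command(motion=[[0, 0.03, -0.042, 0, 0, 0], [0.028, 0.07, -0.042, 0, 0, 5.9], [0.028, 0.101, -0.042, 0, 0, 5.9], [0.028, 0.101, -0.042, 0, 0, 5.9]])

```text
clock: 6.08
tcp_pos: [0.5147, -0.169, 0.1509]
orientation: [0.0, 0.098, 0.995, -0.0]
contact_force: [0.1, -0.6, 0.0]
width: 0.0859
```

```bash
python3 go.py .5145 -.1713 .15 78.5; python3 - <<'E'
from h import *
c=robot.calibration("wrist"); im=robot.camera("wrist"); np.savez("w2.npz",**c)
L=np.array([.5145,-.1712]);y=np.radians(-11.5);a=np.array([np.cos(y),np.sin(y)]);b=np.array([-a[1],a[0]])
img=im[:,:,::-1].copy()
cv2.imwrite("pics/w2raw.png",img)
P=[[*(L+i*.06*a+j*.034*b),.041] for i,j in((1,1),(1,-1),(-1,-1),(-1,1))]
cv2.polylines(img,[proj(c,P).round().astype(int)],True,(0,0,255),1)
cv2.imwrite("pics/w2.png",img)
E
```

```text
t 6.08 tcp [ 0.5147 -0.169   0.1509] yaw 78.71 tilt 0.02 F [ 0.11 -0.56  0.02] w 0.0859
shift [-0.0002 -0.0023  0.0009] turn [-0.    0.02  0.21] q [-0.5   0.08  1.97  0.    1.09 -1.88]
```

View pics/w2.png

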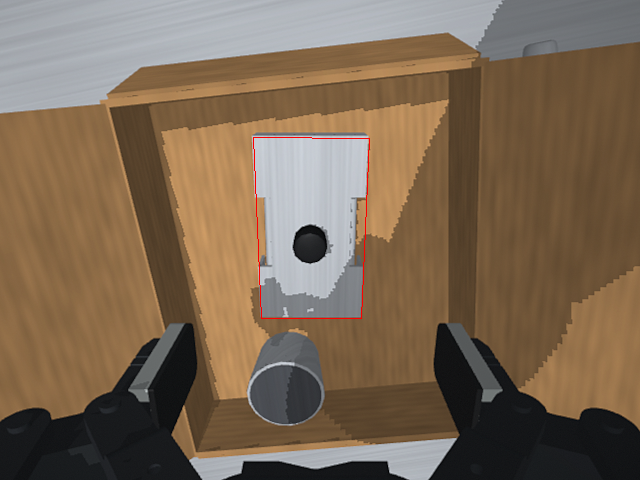

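The overlay matches the lid: its far edge is at row 133 against 137 predicted, a shift of about 1 mm. The cut-outs with the bare flange are at (265,230) and (355,230). Descending.

Request:
arm_command(motion=[[0.001, -0.002, 0.05, 0, 0, 0], [0.001, -0.002, 0.1, 0, 0, 0], [0.001, -0.002, 0.125, 0, 0, 0], [0.001, -0.002, 0.136, 0, 0, 0], [0.001, -0.002, 0.136, 0, 0, 0]], hand=1)

```text
clock: 6.75
tcp_pos: [0.5135, -0.1733, 0.0144]
orientation: [-0.0, 0.1, 0.995, 0.0]
contact_force: [-1.2, -0.4, -0.0]
width: 0.0854
```

```bash
python3 go.py .5138 -.1714 .0143 78.5; python3 - <<'E'
from h import *
im=robot.camera("wrist"); cv2.imwrite("pics/w3.png",im[:,:,::-1])
im=robot.camera("scene"); crop(im,150,80,400,300,3,"s6.png")
E
```

```text
t 6.75 tcp [ 0.5135 -0.1733  0.0144] yaw 78.5 tilt 0.03 F [-1.2  -0.45 -0.02] w 0.0854
shift [0.0001 0.0019 0.0001] turn [ 0.   -0.03  0.  ] q [-0.51  0.28  2.03 -0.    0.83 -1.88]
```

View pics/w3.png

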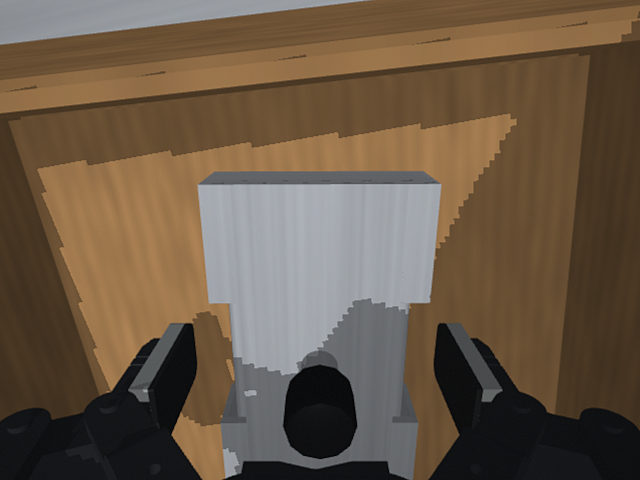

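View pics/s6.png

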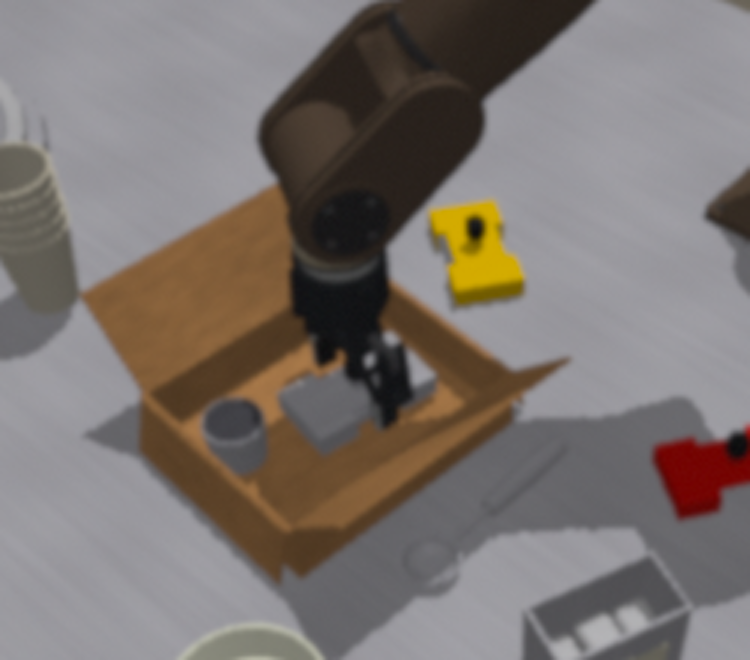

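The lid is centred at column 320 and the fingers at 316, so I'll nudge 1.5 mm and close.

Request:
arm_command(motion=[[0, 0.0015, 0, 0, 0, 0], [0, 0.0015, 0, 0, 0, 0], [0, 0.0015, 0, 0, 0, 0], [0, 0.0015, 0, 0, 0, 0], [0, 0.0015, 0, 0, 0, 0]], hand=0)

```text
clock: 7.48
tcp_pos: [0.5149, -0.1717, 0.0163]
orientation: [0.001, 0.1, 0.995, -0.001]
contact_force: [-0.9, 0.5, 6.6]
width: 0.0564
```

```bash
python3 go.py .5138 -.1714 .0143 78.5; python3 - <<'E'
from h import *
im=robot.camera("wrist"); cv2.imwrite("pics/w4.png",im[:,:,::-1])
E
```

```text
t 7.47 tcp [ 0.5149 -0.1717  0.0163] yaw 78.55 tilt 0.16 F [-0.86  0.52  6.6 ] w 0.0564
shift [0.0011 0.     0.002 ] turn [-0.05  0.15  0.05] q [-0.51  0.28  2.03 -0.    0.83 -1.88]
```

View pics/w4.png

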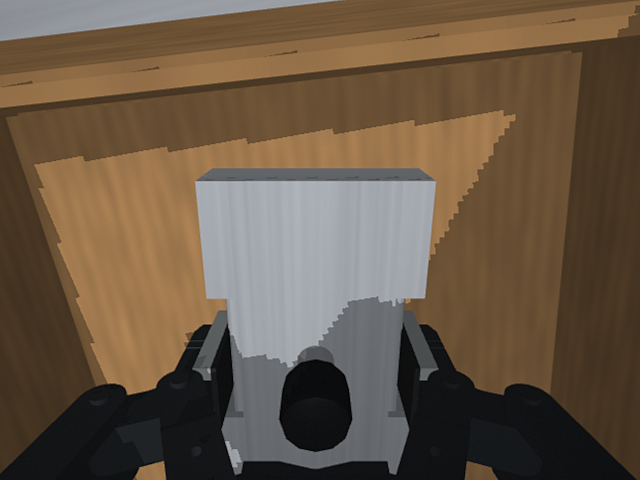

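The fingers stopped at 56 mm on the 58 mm flange, inside the cut-outs. Lifting gently.

Request:
arm_command(motion=[[0, 0, -0.005, 0, 0, 0], [0, 0, -0.015, 0, 0, 0], [0, 0, -0.03, 0, 0, 0], [0, 0, -0.05, 0, 0, 0], [0, 0, -0.05, 0, 0, 0]])

```text
clock: 8.15
tcp_pos: [0.5153, -0.172, 0.0671]
orientation: [0.002, 0.1, 0.995, -0.001]
contact_force: [-0.2, -0.3, -2.5]
width: 0.0565
```

```bash
python3 go.py .5138 -.1714 .0143 78.5; python3 - <<'E'
from h import *
im=robot.camera("wrist"); cv2.imwrite("pics/w5.png",im[:,:,::-1])
im=robot.camera("scene"); crop(im,150,80,400,300,3,"s7.png")
E
```

```text
t 8.15 tcp [ 0.5153 -0.172   0.0671] yaw 78.54 tilt 0.3 F [-0.19 -0.3  -2.5 ] w 0.0565
shift [0.0019 0.0004 0.0528] turn [-0.09  0.28  0.04] q [-0.51  0.19  2.02  0.    0.93 -1.88]
```

View pics/w5.png

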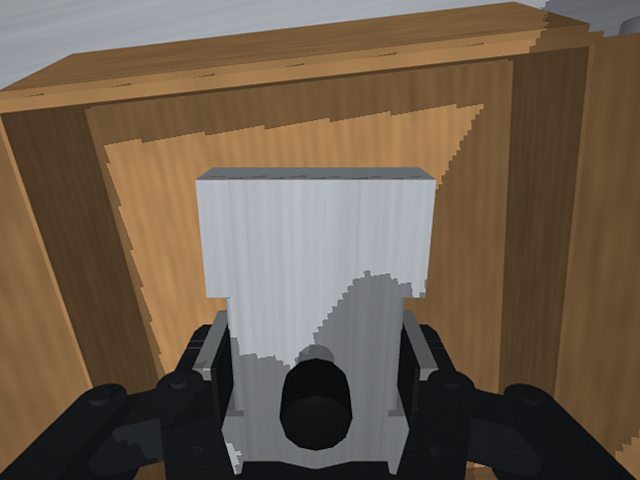

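View pics/s7.png

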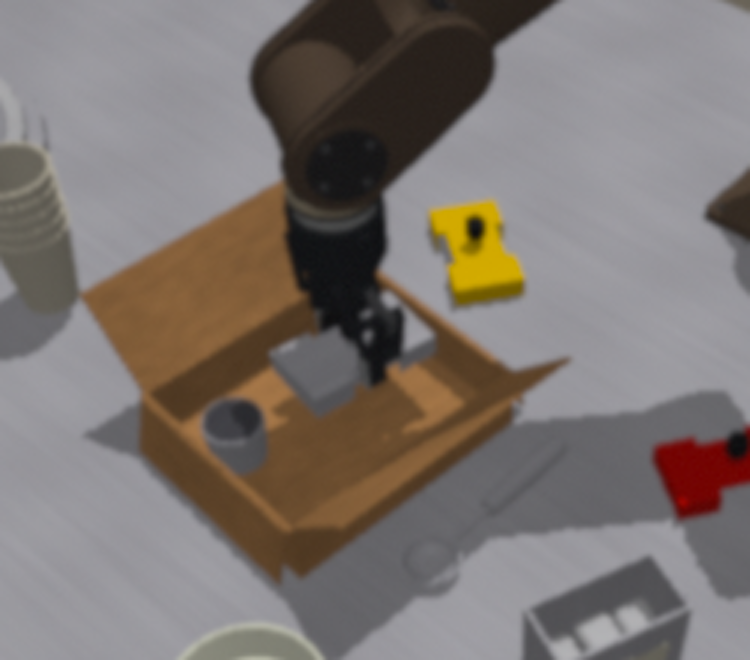

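The lids are lifted nested and level, with -2.5 N on the tool against an expected 2.2 N of weight. I'll raise them further and travel to the tin.

```bash
python3 - <<'E'
from h import *
c=robot.calibration("wrist"); s=robot.state()
W=back(c,[(197,180),(436,181),(206,297),(426,297),(227,298),(404,297)],s["tcp_pos"][2]+.0247)
for w in W: print(w.round(4), tool(w,s)[0].round(4))
E
python3 go.py .592 .150 .22 67.3
```

```text
[ 0.4468 -0.1913  0.0895] [ 0.0615 -0.0331 -0.0247]
[ 0.4606 -0.1248  0.0895] [ 0.0612  0.0349 -0.0247]
[ 0.483  -0.1992  0.0895] [ 0.0245 -0.0337 -0.0247]
[ 0.4967 -0.1317  0.0895] [ 0.0245  0.0352 -0.0247]
[ 0.4846 -0.1929  0.0895] [ 0.0242 -0.0271 -0.0247]
[ 0.4953 -0.1385  0.0895] [ 0.0245  0.0283 -0.0247]
t 8.25 tcp [ 0.5137 -0.1711  0.0648] yaw 78.54 tilt 0.03 F [ 0.02  0.59 -3.38] w 0.0561
shift [-0.013   0.3303 -0.1552] turn [-1.000e-02  2.000e-02  1.124e+01] q [-0.51  0.2   2.02 -0.    0.93 -1.88]
```

Request:
arm_command(motion=[[0, 0, -0.04, 0, 0, 0], [0, 0.0, -0.09, 0, 0, 0], [0, 0, -0.14, 0, 0, 0], [0, 0.03, -0.15, 0, 0, 0], [-0.005, 0.08, -0.15, 0, 0, 3]])

```text
clock: 8.88
tcp_pos: [0.5349, -0.0941, 0.2156]
orientation: [0.001, 0.128, 0.992, -0.0]
contact_force: [1.7, -0.4, -2.9]
width: 0.0564
```

```bash
python3 go.py .592 .150 .23 67.3
```

```text
t 8.88 tcp [ 0.5349 -0.0941  0.2156] yaw 75.28 tilt 0.12 F [ 1.66 -0.4  -2.94] w 0.0564
shift [ 0.0068  0.2506 -0.0146] turn [-0.02  0.12  7.98] q [-0.36  0.01  1.92 -0.    1.21 -1.67]
```

Request:
arm_command(motion=[[0, 0.05, -0.01, 0, 0, 3], [0, 0.1, -0.015, 0, 0, 6], [0.003, 0.13, -0.015, 0, 0, 8], [0.003, 0.13, -0.015, 0, 0, 8]])

```text
clock: 9.38
tcp_pos: [0.5635, 0.0349, 0.2282]
orientation: [-0.001, 0.193, 0.981, -0.0]
contact_force: [-0.0, -0.5, -2.5]
width: 0.0561
```

```bash
python3 go.py .592 .150 .23 67.3; python3 - <<'E'
from h import *
c=robot.calibration("wrist"); im=robot.camera("wrist"); np.savez("w6.npz",**c)
img=im[:,:,::-1].copy()
cv2.imwrite("pics/w6raw.png",img)
L=np.array([.592,.150]);y=np.radians(-22.7);a=np.array([np.cos(y),np.sin(y)]);b=np.array([-a[1],a[0]])
P=[[*(L+i*.052*a+j*.027*b),.110] for i,j in((1,1),(1,-1),(-1,-1),(-1,1))]
cv2.polylines(img,[proj(c,P).round().astype(int)],True,(0,0,255),1)
cv2.imwrite("pics/w6.png",img)
E
```

```text
t 9.38 tcp [0.5635 0.0349 0.2282] yaw 67.74 tilt 0.15 F [-0.03 -0.53 -2.46] w 0.0561
shift [ 0.0172  0.1173 -0.0019] turn [-0.03 -0.15  0.44] q [-0.12  0.05  1.85  0.    1.24 -1.3 ]
```

View pics/w6.png

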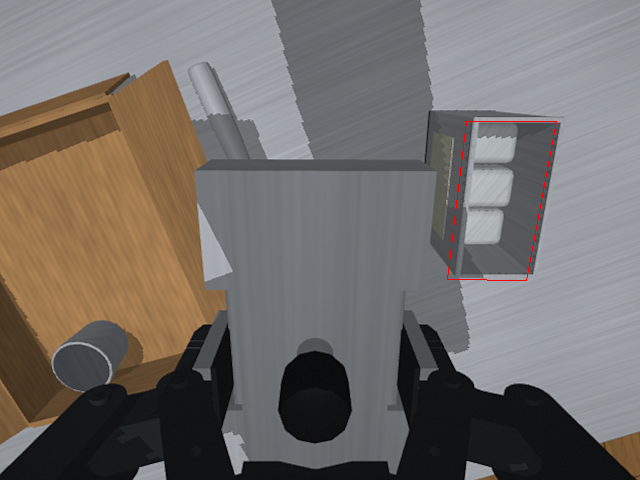

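The tin's rim shows at about (468,118), (562,120), (537,272), (452,278), a few pixels from the overlay. I'll enlarge it to refine.

```bash
python3 - <<'E'
import cv2
im=cv2.imread("pics/w6raw.png"); cv2.imwrite("pics/w6c.png",cv2.resize(im[100:290,410:580],None,fx=3.1,fy=3.1,interpolation=cv2.INTER_NEAREST))
E
```

```text
(no output)
```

View pics/w6c.png

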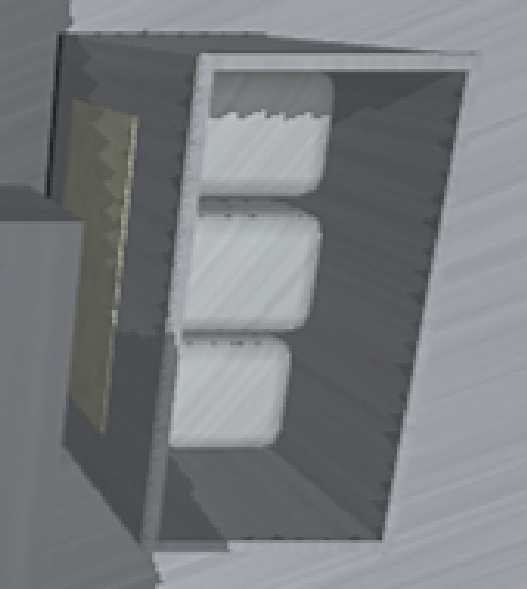

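```bash
python3 - <<'E'
from h import *
c=dict(np.load("w6.npz"))
for dz in (0.110,):
  P=np.array([(198,53),(479,54),(393,550),(141,551)])/3.1+[409.7,99.7]
  W=back(c,P,dz); print("tin",W.mean(0).round(4))
  for i in range(4):
    d=W[(i+1)%4]-W[i]; print("  ",W[i].round(4),"len",np.hypot(*d[:2]).round(4),"ang",np.degrees(np.arctan2(d[1],d[0])).round(1))
E
```

```text
tin [0.5922 0.1557 0.11  ]
   [0.5333 0.1501 0.11  ] len 0.0542 ang 67.5
   [0.554  0.2002 0.11  ] len 0.1044 ang -21.5
   [0.6511 0.1618 0.11  ] len 0.0551 ang -112.0
   [0.6304 0.1108 0.11  ] len 0.1048 ang 157.9
```

```bash
python3 go.py .592 .150 .23 67.3;python3 - <<'E'
from h import *
ims={n:(robot.calibration(n),robot.camera(n)) for n in("top","scene")}
y=np.radians(-22.3);a=np.array([np.cos(y),np.sin(y)]);b=np.array([-a[1],a[0]])
outs=[]
for n,(u0,v0,u1,v1) in {"top":(240,180,300,250),"scene":(310,250,390,330)}.items():
    c,im=ims[n]; 
    for L,col in (((.592,.150),(0,0,255)),((.592,.1555),(0,255,0))):
        img=cv2.resize(im[v0:v1,u0:u1,::-1],(400,400*(v1-v0)//(u1-u0)),interpolation=cv2.INTER_CUBIC); k=400/(u1-u0)
        for z in (.110,0):
            P=[[*(np.array(L)+i*.052*a+j*.027*b),z] for i,j in((1,1),(1,-1),(-1,-1),(-1,1))]
            q=(proj(c,P)+.5-[u0,v0])*k
            cv2.polylines(img,[q.round().astype(int)],True,col,1)
        outs.append(cv2.resize(img,(360,420) if n=="top" else (360,360)))
cv2.imwrite("pics/cmpt.png",np.hstack(outs[:2])); cv2.imwrite("pics/cmps.png",np.hstack(outs[2:]))
E
```

```text
t 9.43 tcp [0.5634 0.0336 0.2282] yaw 67.67 tilt 0.14 F [ 0.1  -0.43 -1.15] w 0.0563
shift [ 0.0178  0.1185 -0.0019] turn [-0.07 -0.13  0.37] q [-0.12  0.05  1.85 -0.    1.24 -1.3 ]
```

View pics/cmpt.png

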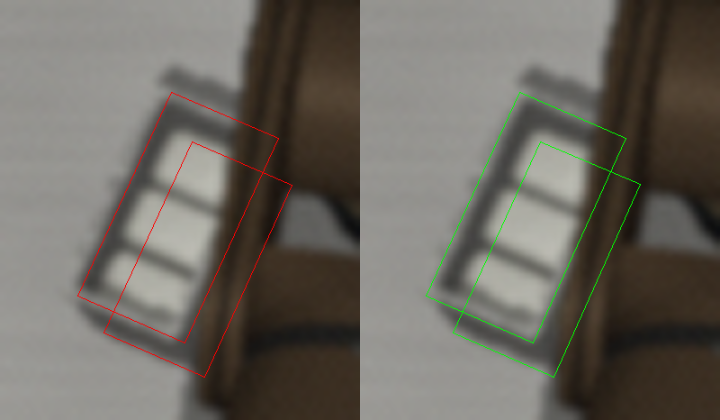

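View pics/cmps.png

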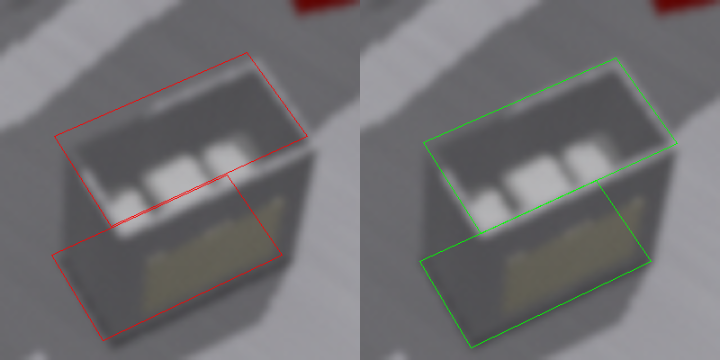

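The scene overlay clearly favours the tin at (0.592,0.1555), and the wrist view measured 104 x 54 mm there, so I use (0.5925,0.1557), yaw -22.1°. Moving above it.

```bash
python3 go.py .5935 .1553 .155 67.9
```

```text
t 9.53 tcp [0.5636 0.0323 0.2286] yaw 67.53 tilt 0.1 F [-0.53  0.16 -2.51] w 0.057
shift [0.0193 0.1252 0.0735] turn [-0.06 -0.09 -0.37] q [-0.12  0.05  1.85 -0.    1.24 -1.3 ]
```

Request:
arm_command(motion=[[0.01, 0.05, 0, 0, 0, 0], [0.019, 0.1, 0.0, 0, 0, -0.4], [0.019, 0.125, 0.02, 0, 0, -0.4], [0.019, 0.125, 0.05, 0, 0, -0.4], [0.019, 0.125, 0.073, 0, 0, -0.4]])

```text
clock: 10.15
tcp_pos: [0.5939, 0.1546, 0.1547]
orientation: [-0.001, 0.192, 0.981, -0.0]
contact_force: [0.6, 0.6, -2.6]
width: 0.0565
```

Request:
arm_command(motion=[[0, 0, 0, 0, 0, 0], [0, 0, 0, 0, 0, 0]])

```text
clock: 10.4
tcp_pos: [0.5951, 0.1548, 0.1576]
orientation: [0.001, 0.192, 0.981, 0.0]
contact_force: [-0.4, -0.3, -1.3]
width: 0.0565
```

```bash
python3 go.py .5935 .1553 .14 67.9; python3 - <<'E'
from h import *
c=robot.calibration("wrist"); im=robot.camera("wrist"); np.savez("w7.npz",**c)
cv2.imwrite("pics/w7.png",im[:,:,::-1])
im=robot.camera("scene"); crop(im,270,180,430,340,4,"s8.png")
E
```

```text
t 10.4 tcp [0.5951 0.1548 0.1576] yaw 67.87 tilt 0.08 F [-0.37 -0.29 -1.25] w 0.0565
shift [ 0.0017 -0.0001  0.0176] turn [ 0.03  0.07 -0.03] q [ 0.09  0.22  1.79 -0.    1.12 -1.09]
```

View pics/w7.png

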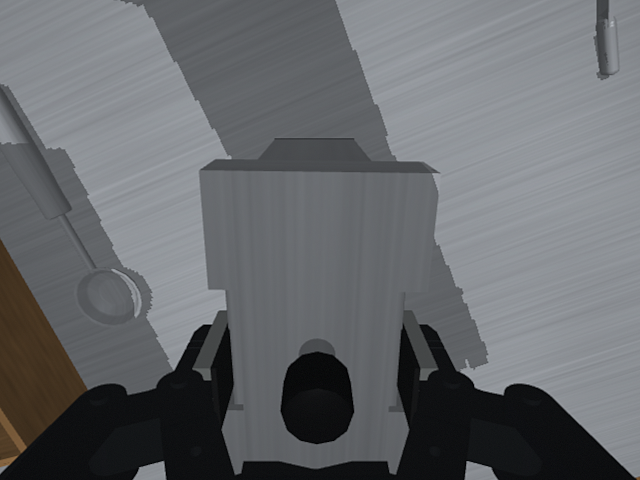

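View pics/s8.png

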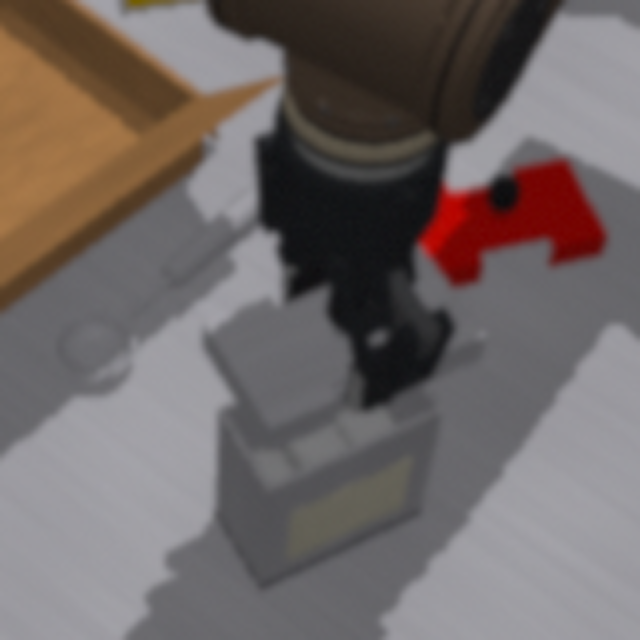

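In the wrist view, the bottom edge of the tin's -x end shows under the lid at (275..354,138). I can cross-check the tin's centre from it.

```bash
python3 - <<'E'
from h import *
im=cv2.imread("pics/w7.png"); cv2.imwrite("pics/w7c.png",cv2.resize(im[125:185,190:450],None,fx=3,fy=3,interpolation=cv2.INTER_NEAREST))
c=dict(np.load("w7.npz"))
W=back(c,[(275,138.5),(354.5,138.5)],0); print(W.round(4),np.hypot(*(W[1]-W[0])[:2]))
d=W[1]-W[0]; print(np.degrees(np.arctan2(d[1],d[0]))); u=np.array([d[1],-d[0]])/np.hypot(*d[:2]); print("centre",W.mean(0)[:2]+.052*u)
# outer lid
p=.1576
W=back(c,[(200,170),(438,174),(206,289),(428,290)],p+.0247)
a=np.radians(67.87);ty=np.array([np.cos(a),np.sin(a)]);tx=np.array([-ty[1],ty[0]])
for w in W: print((w[:2]-[.5951,.1548])@tx,(w[:2]-[.5951,.1548])@ty)
E
```

```text
[[0.5344 0.1501 0.    ]
 [0.5553 0.2015 0.    ]] 0.055484810490670534
67.85328524193281
centre [0.5929726  0.15618928]
0.064532972646871 -0.03197371944547791
0.0633738812579581 0.03519677535554139
0.027491756465027748 -0.033444775991337924
0.027094573279803257 0.035571247835738444
```

View pics/w7c.png

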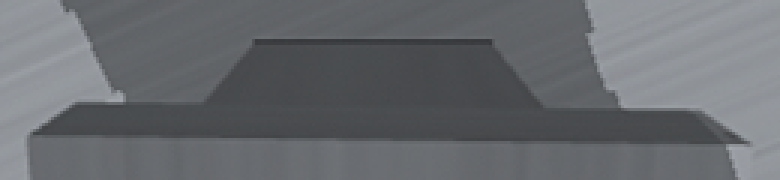

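Tin centre is (0.593,0.156) by three agreeing views. The outer lid has slid about 2 mm within its play, with the inner lid held. The TCP is aligned, so I'm lowering slowly.

Request:
arm_command(motion=[[0, 0, 0.012, 0, 0, 0], [0, 0, 0.024, 0, 0, 0], [0, 0, 0.034, 0, 0, 0], [0, 0, 0.04, 0, 0, 0], [0, 0, 0.045, 0, 0, 0]])

```text
clock: 11.12
tcp_pos: [0.5942, 0.1557, 0.111]
orientation: [-0.0, 0.191, 0.982, -0.0]
contact_force: [0.8, 0.6, -1.7]
width: 0.0565
```

```bash
python3 go.py .5953 .1553 .0963 67.9; python3 - <<'E'
from h import *
c=robot.calibration("wrist"); im=robot.camera("wrist"); np.savez("w7.npz",**c)
cv2.imwrite("pics/w8.png",im[:,:,::-1])
im=robot.camera("scene"); crop(im,270,180,430,340,4,"s9.png")
E
```

```text
t 11.12 tcp [0.5942 0.1557 0.111 ] yaw 67.94 tilt 0.02 F [ 0.76  0.64 -1.71] w 0.0565
shift [-0.0011  0.      0.0147] turn [-0.01 -0.02  0.04] q [ 0.09  0.28  1.82  0.    1.04 -1.09]
```

View pics/s9.png

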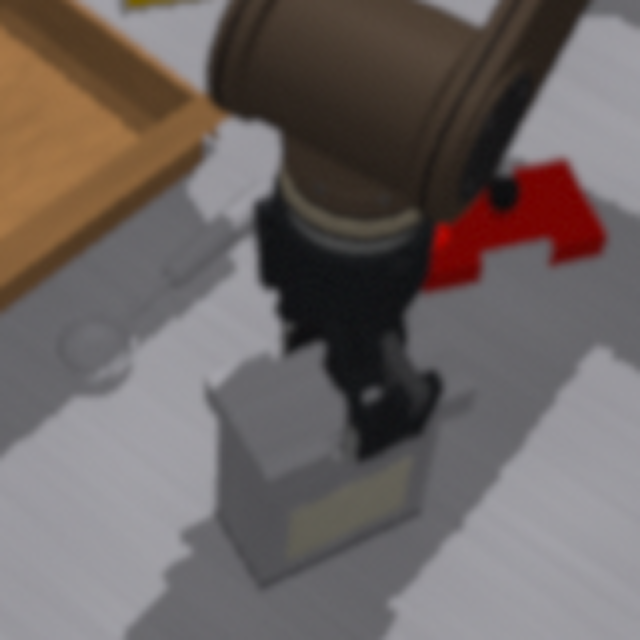

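There is no contact force as the plug enters the mouth. I'll keep going in small steps.

Request:
arm_command(motion=[[-0.001, 0, 0.003, 0, 0, 0], [-0.001, 0, 0.006, 0, 0, 0], [-0.001, 0, 0.009, 0, 0, 0]])

```text
clock: 11.6
tcp_pos: [0.5953, 0.1553, 0.1026]
orientation: [0.0, 0.191, 0.982, 0.0]
contact_force: [-0.1, -1.0, -1.7]
width: 0.0562
```

```bash
python3 go.py .5953 .1553 .0963 67.9
```

```text
t 11.6 tcp [0.5953 0.1553 0.1026] yaw 67.94 tilt 0.02 F [-0.1  -1.01 -1.73] w 0.0562
shift [ 0.     -0.      0.0063] turn [0.01 0.01 0.04] q [ 0.09  0.29  1.82  0.    1.03 -1.1 ]
```

Request:
arm_command(motion=[[0, 0, 0.002, 0, 0, 0], [0, 0, 0.004, 0, 0, 0], [0, 0, 0.006, 0, 0, 0], [0, 0, 0.007, 0, 0, 0]])

```text
clock: 12.1
tcp_pos: [0.5953, 0.1553, 0.0964]
orientation: [-0.0, 0.191, 0.982, -0.0]
contact_force: [-2.9, -0.4, 3.9]
width: 0.0568
```

```bash
python3 go.py .5953 .1553 .0963 67.9
```

```text
t 12.1 tcp [0.5953 0.1553 0.0964] yaw 67.94 tilt 0.02 F [-2.9  -0.45  3.95] w 0.0568
shift [-0.     -0.      0.0001] turn [-0.01 -0.01  0.04] q [ 0.09  0.3   1.82 -0.    1.02 -1.1 ]
```

Contact came at the expected height. I'll press a little more to confirm it is seated, then look.

Request:
arm_command(motion=[[0, 0, 0.001, 0, 0, 0], [0, 0, 0.002, 0, 0, 0], [0, 0, 0.002, 0, 0, 0]])

```text
clock: 12.48
tcp_pos: [0.5954, 0.1554, 0.0963]
orientation: [-0.0, 0.191, 0.982, -0.0]
contact_force: [-6.5, -0.8, 9.8]
width: 0.0567
```

```bash
python3 go.py .5953 .1553 .0963 67.9; python3 - <<'E'
from h import *
im=robot.camera("wrist"); cv2.imwrite("pics/w9.png",im[:,:,::-1])
im=robot.camera("scene"); crop(im,270,180,430,340,4,"s10.png")
E
```

```text
t 12.47 tcp [0.5954 0.1554 0.0963] yaw 67.95 tilt 0.04 F [-6.48 -0.83  9.79] w 0.0567
shift [ 0.     -0.0001 -0.    ] turn [-0.03 -0.02  0.05] q [ 0.09  0.3   1.82 -0.    1.02 -1.1 ]
```

View pics/s10.png

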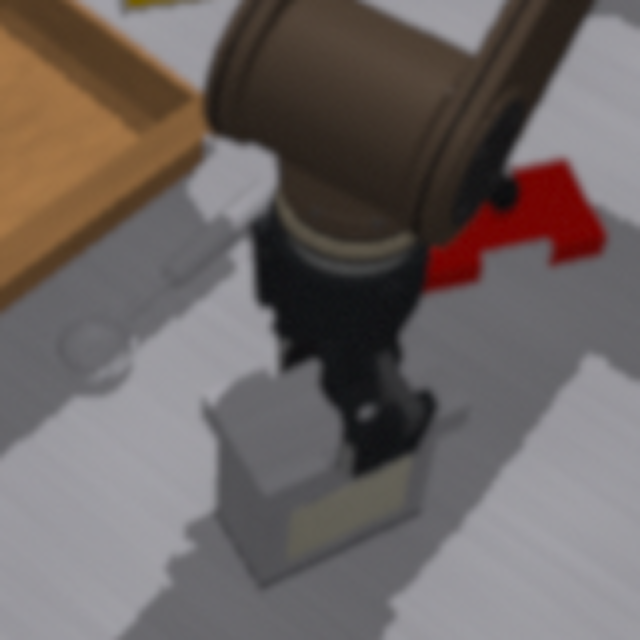

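View pics/w9.png

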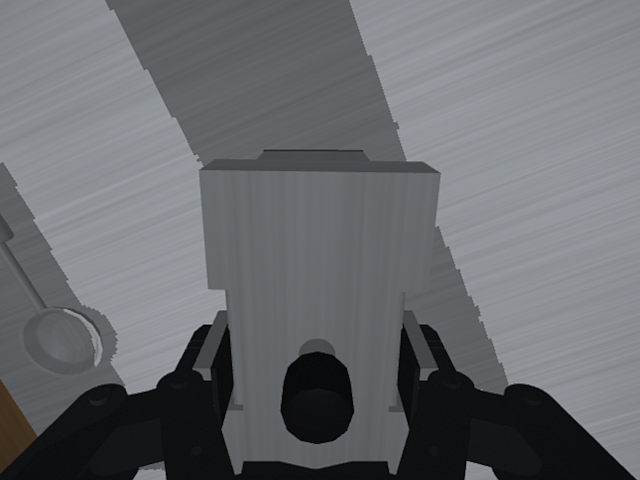

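The height is blocked at the seated value, with a sideways force of -6.5 N. I'll yield 1.5 mm that way and see whether it goes any lower.

Request:
arm_command(motion=[[0.001, 0, 0, 0, 0, 0], [0.0015, -0.0005, 0, 0, 0, 0], [0.0015, -0.0005, 0, 0, 0, 0]])

```text
clock: 12.95
tcp_pos: [0.5953, 0.1553, 0.0963]
orientation: [0.002, 0.191, 0.982, 0.0]
contact_force: [-2.3, -1.7, 6.6]
width: 0.0564
```

```bash
python3 go.py .5953 .1553 .0963 67.9
```

```text
t 12.95 tcp [0.5953 0.1553 0.0963] yaw 67.95 tilt 0.24 F [-2.25 -1.66  6.64] w 0.0564
shift [ 0. -0.  0.] turn [0.07 0.23 0.05] q [ 0.09  0.3   1.83 -0.    1.01 -1.09]
```

The height is unchanged and the force falls, so it is seated. Releasing.

Request:
arm_command(motion=[[0, 0, -0.001, 0, 0, 0], [0, 0, -0.001, 0, 0, 0], [0, 0, -0.001, 0, 0, 0], [0, 0, -0.001, 0, 0, 0]], hand=1)

```text
clock: 13.45
tcp_pos: [0.5935, 0.1554, 0.0943]
orientation: [-0.0, 0.191, 0.982, -0.0]
contact_force: [0.0, -0.4, -0.3]
width: 0.0855
```

```bash
python3 go.py .5953 .1553 .0963 67.9; python3 - <<'E'
from h import *
c=robot.calibration("wrist"); im=robot.camera("wrist"); np.savez("w10.npz",**c)
cv2.imwrite("pics/w10.png",im[:,:,::-1])
E
```

```text
t 13.45 tcp [0.5935 0.1554 0.0943] yaw 67.94 tilt 0.02 F [ 0.04 -0.42 -0.33] w 0.0855
shift [-0.0017  0.0006 -0.002 ] turn [-0.01 -0.02  0.04] q [ 0.09  0.3   1.83  0.    1.01 -1.09]
```

View pics/w10.png

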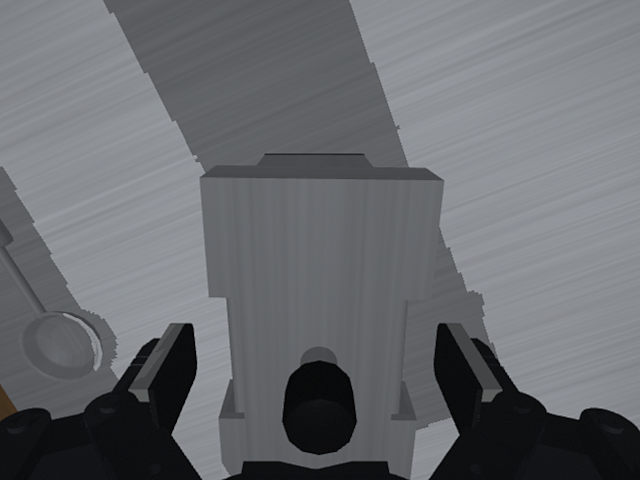

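The lids stayed in place and the fingers are free. Rising to check the seating.

Request:
arm_command(motion=[[0, 0, -0.02, 0, 0, 0], [0, 0, -0.05, 0, 0, 0], [0, 0, -0.09, 0, 0, 0], [0.0, 0, -0.12, 0, 0, 0], [0.0, 0, -0.12, 0, 0, 0]])

```text
clock: 14.12
tcp_pos: [0.5959, 0.1557, 0.2199]
orientation: [0.004, 0.191, 0.982, 0.001]
contact_force: [0.7, -0.0, 0.9]
width: 0.0854
```

```bash
python3 go.py .5935 .1554 .128 67.9; python3 - <<'E'
from h import *
y=np.radians(-22.1);a=np.array([np.cos(y),np.sin(y)]);b=np.array([-a[1],a[0]])
L=np.array([.593,.1562])
for n,(u0,v0,u1,v1) in {"scene":(300,240,400,330),"wrist":(0,0,640,480)}.items():
    c=robot.calibration(n); im=robot.camera(n); k=720/(u1-u0) if n=="scene" else 1
    img=cv2.resize(im[v0:v1,u0:u1,::-1],None,fx=k,fy=k,interpolation=cv2.INTER_CUBIC)
    cv2.imwrite(f"pics/seatraw_{n}.png",img)
    for z,hx,hy,col in ((.121,.06,.034,(0,0,255)),(.1,.06,.034,(0,255,255)),(0,.052,.027,(0,255,0))):
        P=[[*(L+i*hx*a+j*hy*b),z] for i,j in((1,1),(1,-1),(-1,-1),(-1,1))]
        cv2.polylines(img,[((proj(c,P)+.5-[u0,v0])*k).round().astype(int)],True,col,1)
    cv2.imwrite(f"pics/seat_{n}.png",img); np.savez(f"seat_{n}.npz",**c)
E
```

```text
t 14.12 tcp [0.5959 0.1557 0.2199] yaw 67.94 tilt 0.52 F [ 0.69 -0.02  0.94] w 0.0854
shift [ 0.0028 -0.0015  0.0919] turn [0.24 0.46 0.04] q [ 0.09  0.16  1.74 -0.    1.23 -1.09]
```

View pics/seat_scene.png

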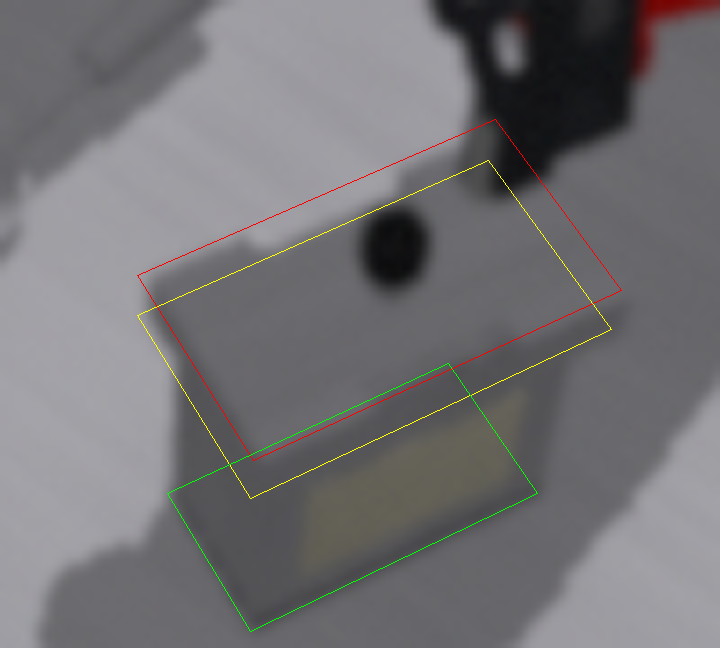

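View pics/seat_wrist.png

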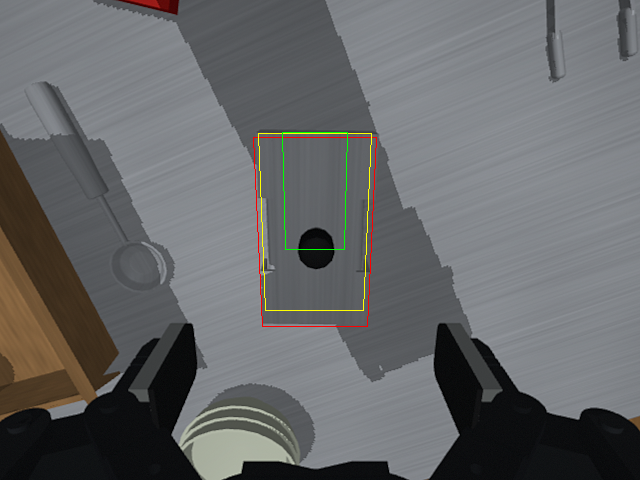

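```bash
python3 go.py .5935 .1554 .128 67.9; python3 - <<'E'
from h import *
n="wrist"; c=robot.calibration(n); im=robot.camera(n); np.savez("w11.npz",**c)
cv2.imwrite("pics/w11.png",cv2.resize(im[110:340,240:390,::-1],None,fx=2.6,fy=2.6,interpolation=cv2.INTER_NEAREST))
E
```

```text
t 14.22 tcp [0.5936 0.1554 0.215 ] yaw 67.94 tilt 0.04 F [0.53 0.78 0.19] w 0.0855
shift [ 0.0001 -0.      0.087 ] turn [0.02 0.04 0.04] q [ 0.09  0.17  1.75 -0.    1.23 -1.09]
```

View pics/w11.png

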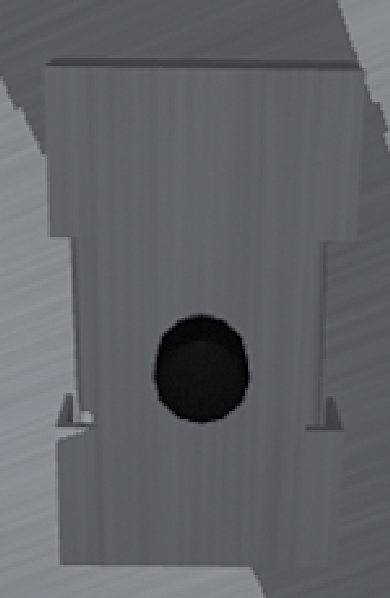

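```bash
python3 - <<'E'
from h import *
c=dict(np.load("w11.npz"))
P=np.array([(45,67),(362,69),(341,565),(60,565)])/2.6+[239.7,109.7]
for z in (.115,.118,.121,.124,.128):
    W=back(c,P,z); print(z,W.mean(0).round(4),[np.hypot(*(W[(i+1)%4]-W[i])[:2]).round(4) for i in range(4)],np.degrees(np.arctan2(*(W[2]-W[1])[[1,0]])).round(1))
K=np.array([(201,380)])/2.6+[239.7,109.7]; print("knob top",back(c,K,.150))
E
```

```text
0.115 [0.594  0.1574 0.115 ] [np.float64(0.0687), np.float64(0.1228), np.float64(0.0713), np.float64(0.1232)] -21.7
0.118 [0.593  0.1578 0.118 ] [np.float64(0.0678), np.float64(0.1213), np.float64(0.0704), np.float64(0.1217)] -21.7
0.121 [0.592  0.1581 0.121 ] [np.float64(0.067), np.float64(0.1198), np.float64(0.0695), np.float64(0.1202)] -21.7
0.124 [0.5911 0.1585 0.124 ] [np.float64(0.0662), np.float64(0.1183), np.float64(0.0686), np.float64(0.1187)] -21.7
0.128 [0.5898 0.159  0.128 ] [np.float64(0.065), np.float64(0.1163), np.float64(0.0675), np.float64(0.1166)] -21.7
knob top [[0.59133139 0.15801874 0.15      ]]
```

```bash
python3 - <<'E'
import cv2
im=cv2.imread("pics/w2raw.png"); cv2.imwrite("pics/w2c.png",cv2.resize(im[115:335,240:390],None,fx=2.6,fy=2.6,interpolation=cv2.INTER_NEAREST))
E
```

```text
(no output)
```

View pics/w2c.png

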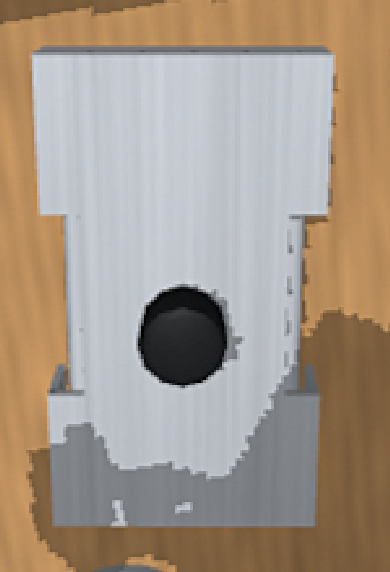

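The top view gives 120.0 mm length at z = 0.121, exactly the seated height. The perspective ratio (1.128) equals that of the lid lying flat in the carton (1.129), so it is level and seated. Next I grip the knob, aligning on (0.592,0.158).

```bash
python3 go.py .592 .158 .128 67.9
```

```text
t 14.28 tcp [0.593  0.1553 0.2138] yaw 67.93 tilt 0.09 F [ 0.63  0.31 -0.14] w 0.085
shift [0.0018 0.0022 0.0858] turn [-0.04 -0.08  0.03] q [ 0.09  0.17  1.75  0.    1.23 -1.09]
```

Request:
arm_command(motion=[[0.002, 0.002, 0.03, 0, 0, 0], [0.002, 0.002, 0.06, 0, 0, 0], [0.002, 0.002, 0.078, 0, 0, 0], [0.002, 0.002, 0.086, 0, 0, 0], [0.002, 0.002, 0.086, 0, 0, 0]])

```text
clock: 14.9
tcp_pos: [0.5924, 0.158, 0.1282]
orientation: [-0.0, 0.191, 0.982, -0.0]
contact_force: [-0.2, 0.8, 0.5]
width: 0.0852
```

```bash
python3 go.py .592 .158 .128 67.9; python3 - <<'E'
from h import *
im=robot.camera("wrist"); cv2.imwrite("pics/w12.png",im[:,:,::-1])
E
```

```text
t 14.9 tcp [0.5924 0.158  0.1282] yaw 67.93 tilt 0.05 F [-0.18  0.75  0.53] w 0.0852
shift [ 0.0004 -0.0001  0.0002] turn [-0.02 -0.05  0.03] q [ 0.1   0.26  1.81  0.    1.07 -1.09]
```

View pics/w12.png

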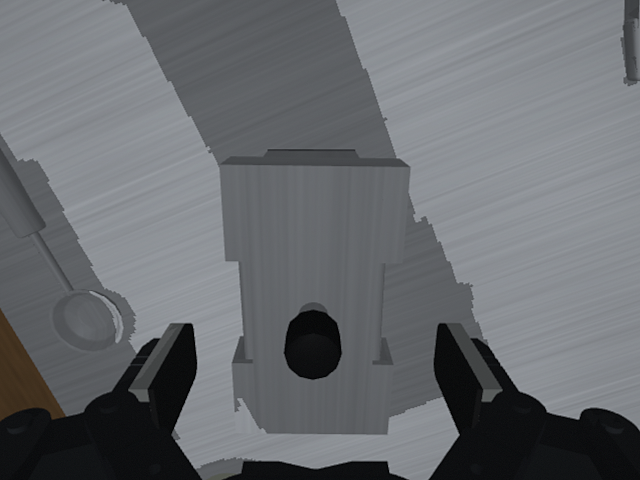

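```bash
python3 - <<'E'
from h import *
c=robot.calibration("wrist");s=robot.state()
for z,p in ((.150,(313,359)),(.121,(313,310)),(.141,(313,345))): print(tool(back(c,[p],z)[0],s)[0].round(4))
W=back(c,[(220,165),(410,167),(387,434),(235,434)],.121); print([tool(w,s)[0].round(4)[:2] for w in W])
E
```

```text
[-0.0009 -0.0003 -0.0208]
[ 0.002  -0.0004  0.0082]
[-0.0013 -0.0003 -0.0118]
[array([ 0.0605, -0.0336]), array([0.0598, 0.0346]), array([-0.0614,  0.0331]), array([-0.0613, -0.0359])]
```

The knob lies within 1 mm of the TCP axis. Closing on it.

Request:
arm_command(motion=[[0, 0, 0, 0, 0, 0], [0, 0, 0, 0, 0, 0], [0, 0, 0, 0, 0, 0], [0, 0, 0, 0, 0, 0], [0, 0, 0, 0, 0, 0]], hand=0)

```text
clock: 15.58
tcp_pos: [0.5928, 0.1579, 0.1291]
orientation: [0.0, 0.191, 0.982, -0.0]
contact_force: [-1.3, 0.1, 3.4]
width: 0.0181
```

Request:
arm_command(motion=[[0, 0, 0, 0, 0, 0], [0, 0, 0, 0, 0, 0], [0, 0, 0, 0, 0, 0]])

```text
clock: 15.95
tcp_pos: [0.5928, 0.1579, 0.1291]
orientation: [0.0, 0.191, 0.982, 0.0]
contact_force: [-0.7, -1.5, 4.7]
width: 0.0178
```

```bash
python3 go.py .592 .158 .128 67.9; python3 - <<'E'
from h import *
im=robot.camera("wrist"); cv2.imwrite("pics/w13.png",im[:,:,::-1])
E
```

```text
t 15.95 tcp [0.5928 0.1579 0.1291] yaw 67.94 tilt 0.04 F [-0.72 -1.52  4.69] w 0.0178
shift [ 0.0008 -0.0003  0.0011] turn [0.01 0.04 0.04] q [ 0.1   0.25  1.81 -0.    1.07 -1.09]
```

View pics/w13.png

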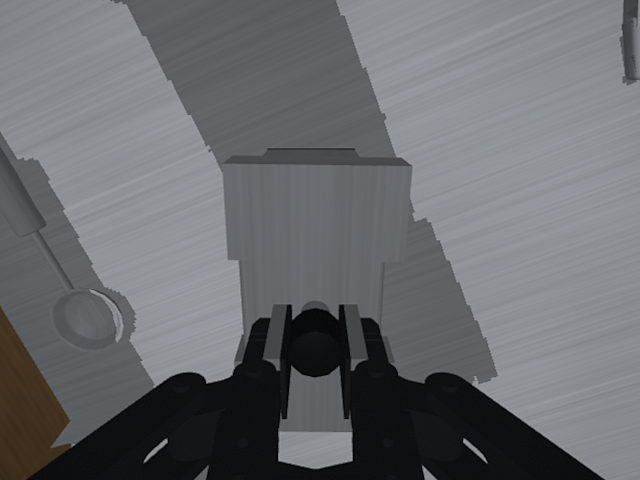

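The knob is gripped at 18 mm reading; the flange also read 1.6 mm under its size. Lifting slowly straight up.

Request:
arm_command(motion=[[0, 0, -0.003, 0, 0, 0], [0, 0, -0.007, 0, 0, 0], [0, 0, -0.013, 0, 0, 0], [0, 0, -0.02, 0, 0, 0], [0, 0, -0.027, 0, 0, 0]])

```text
clock: 16.62
tcp_pos: [0.5926, 0.1581, 0.1562]
orientation: [0.0, 0.191, 0.982, 0.0]
contact_force: [0.2, -0.2, -1.6]
width: 0.0176
```

```bash
python3 go.py .592 .158 .218 67.9; python3 - <<'E'
from h import *
im=robot.camera("wrist"); cv2.imwrite("pics/w14.png",im[:,:,::-1])
im=robot.camera("scene"); crop(im,270,180,430,340,4,"s14.png")
E
```

```text
t 16.62 tcp [0.5926 0.1581 0.1562] yaw 67.94 tilt 0.02 F [ 0.16 -0.19 -1.58] w 0.0176
shift [ 0.0005 -0.0003 -0.0618] turn [0.01 0.01 0.04] q [ 0.1   0.22  1.8   0.    1.12 -1.09]
```

View pics/w14.png

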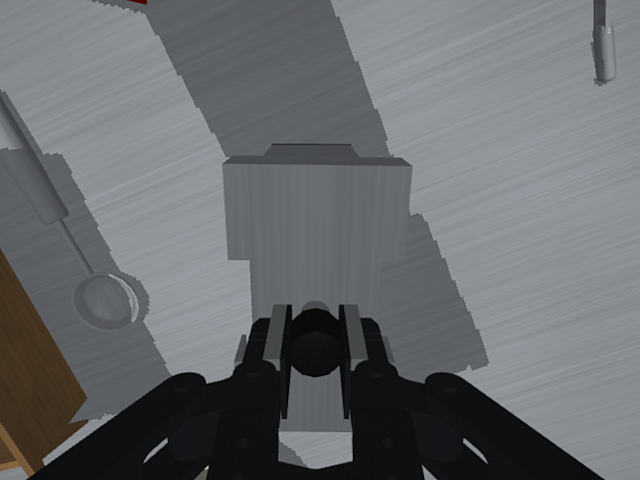

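View pics/s14.png

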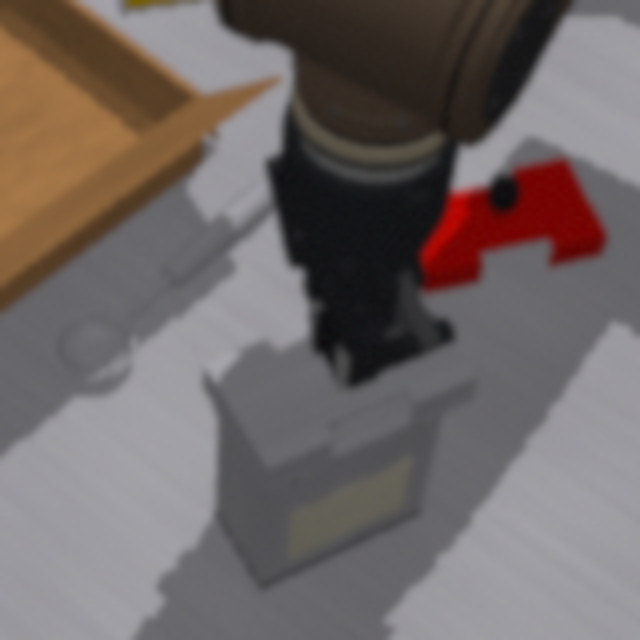

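Only the outer lid came up (about 1.6 N load), and the flange is visible left on the tin. I'll continue to 90 mm.

Request:
arm_command(motion=[[0, 0, -0.015, 0, 0, 0], [0, 0, -0.03, 0, 0, 0], [0, 0, -0.045, 0, 0, 0], [0, 0, -0.058, 0, 0, 0], [0, 0, -0.063, 0, 0, 0]])

```text
clock: 17.35
tcp_pos: [0.5931, 0.1581, 0.2203]
orientation: [0.001, 0.191, 0.982, 0.0]
contact_force: [-0.1, -0.7, -1.1]
width: 0.0179
```

Request:
arm_command(motion=[[0, 0, 0, 0, 0, 0], [0, 0, 0, 0, 0, 0], [0, 0, 0, 0, 0, 0], [0, 0, 0, 0, 0, 0]])

```text
clock: 17.85
tcp_pos: [0.5923, 0.158, 0.2181]
orientation: [-0.0, 0.191, 0.982, -0.0]
contact_force: [0.2, -0.2, -1.2]
width: 0.0177
```

```bash
python3 go.py .592 .158 .219 67.9; python3 - <<'E'
from h import *
im=robot.camera("wrist"); cv2.imwrite("pics/w15.png",im[:,:,::-1])
im=robot.camera("scene"); crop(im,170,110,430,340,3,"s15.png")
print(robot.state()["dq"].round(3))
E
```

```text
t 17.85 tcp [0.5923 0.158  0.2181] yaw 67.94 tilt 0.06 F [ 0.19 -0.23 -1.23] w 0.0177
shift [ 0.0003 -0.0001 -0.0009] turn [-0.03 -0.05  0.04] q [ 0.1   0.16  1.75 -0.    1.23 -1.09]
[-0.001 -0.002 -0.001  0.    -0.001  0.   ]
```

View pics/w15.png

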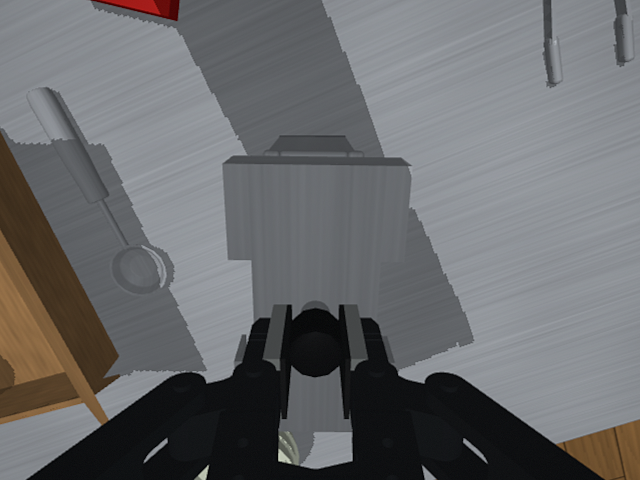

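View pics/s15.png

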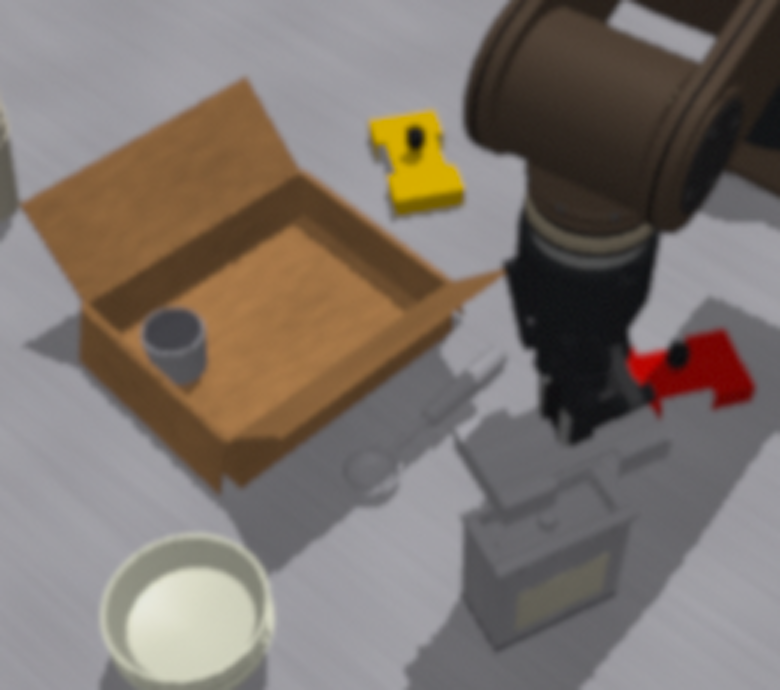

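The inner lid sits flush in the tin, and the outer lid is held level about 89 mm above its nested place. Both flaps are outward, and the cup, spoon and bowls are in place. Handing in.

```bash
python3 -c "
from bench import robot
print(robot.hand_in())"
```

```text
the job is handed in; nothing more can be done
None
```

The job is done and handed in at about 17.9 s of the 72 s; the hand-in reports no verdict.

**What I did**
- I swung both long flaps outward.
- I took the nested lids out by the inner flange, through the outer lid's cut-outs.
- I lowered them into the tin, released them, then lifted the outer lid alone by its knob. It is now held still about 89 mm above its nested place.

**Last checks**
- **Flaps:** left is about 2.3 rad and right about 2.15 rad, measured from the scene camera just after the push. They still lean well outward in the last picture.
- **Seating:** before the lift, the nested lids stood at the seated height (top at z = 0.121 m, level). In the last picture the inner lid lies flush in the upright tin.
- **Outer lid:** the load on the tool is 1.2 N, so only the outer lid is held. The tool is tilted less than 0.1° and the joints are at rest.
- **Other things:** the cup, spoon and bowls look unmoved in the last pictures. I did not measure them, and the cups, canister and tongs were not checked separately.

**What disagreed**
- My first top-view estimate of the tin was about 6 mm off in y. I corrected it from the wrist and scene views before placing.
- There was a sideways force of up to 6.5 N while seating, which fell when I moved the hand with it. After release the outer lid measured about 2 mm from the tin's centre in y, within its 3 mm play.

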